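# Rehang the lift-off door of the coin cupboard

### The arm

A 6-joint arm with a two-finger parallel gripper is mounted at the origin on the work surface. World frame = base frame: x ahead of the robot, y to its left, z up, the work surface at z = 0. Lengths are in mm, angles in rad, forces in N, time in s.
With the tool pointing down it reaches from about 275 to 1000 mm from the base axis. Payload 8.4 kg.
Tool frame: the origin (TCP) lies at the centre of the arm's flange, where the gripper is bolted on; the fingertips stand 173 mm ahead of it and the grasp point (between the pads) lies 155 mm ahead of it (r.nose_length is the distance from the TCP to the fingertips, in mm); z points along the fingers, y is the direction in which the jaws open and shut (so a half turn about z gives the same grasp; the last joint's range is limited). The gripper opens to 85 mm and grips with 20 to 120 N. Pads are 22 mm wide; open, the fingers measure 114 mm over their backs; the gripper's body (76 mm by 85 mm) begins 54 mm behind the grasp point. The pads swing forward as they close: fully open they stand 13 mm farther back than shut.
Start: joints at [1.24, 0.353, 1.633, -0, 1.155, -0.002], TCP at [201.816, 591.523, 404.681] pointing down, gripper open.
Joint ranges: [-2.63, 2.63], [-0.92, 2.1], [0.06, 2.66], [-1.3, 4.44], [0, 2.69], [-3.02, 3.02]. Speed limits (rad/s): [2.22, 2.22, 2.79, 3.14, 3.14, 3.14].

### API

Orientations are given as [roll, pitch, yaw] about the fixed x, y, z axes, in that order (R = Rz(yaw) Ry(pitch) Rx(roll)).
In Python, from rig import r, grab_frame, workorder gives the robot as it stands.
- The arm moves only by the tool carry_out, never from a script. Its argument "steps" is a list that holds one entry, the list of rows, each a list of 5 numbers: the opening in per cent of the stroke, from 0 (shut) to 100 (fully open), then the shift along the tool's x, y, z in m, then the turn about the tool's z in degrees. In form: [[[jaw, x, y, z, spin], ...]]. A call has 1 to 8 rows; each row is the pose to reach, as a shift and turn from the pose measured when the call began, along the tool's axes at that moment; what a row does not reach only later rows make up. A row lasts 1/10 s, in which the tool goes at most 50 mm and 8.59 degrees, less where a joint would pass 70% of its speed; a pose out of reach is approached as far as the arm can. A call with a gripper value outside its range is refused whole. The fingers move at their own pace and stop on an object; "squeeze" is the grip in N (left out, the last holds). Time passes only in rows, so rows that repeat a pose let the fingers close. It gives the time, the measured TCP pose, the force and the opening at its end, in the units of the state.
- r.sense(): the state, without advancing time (a new reading comes with each control period).
- grab_frame(name): name is "scene" or "top" or "wrist"; returns a dict with "image" (400x640x3 uint8, red, green, blue), "intrinsics" (3x3 intrinsics, pixels), "eye" and "rotation" of the camera in the world; the wrist camera has in their place "T_tool_cam" (4x4, takes a point from camera to tool coordinates, whose origin is the TCP and whose axes are the flange's). Camera axes: x right, y up, looking along -z (the intrinsics and any distortion apply to the point x, -y, -z); pixel columns grow to the right and rows downward; lengths in mm; the calibration is good to about 2 mm. The wrist camera is an equidistant fisheye: a pixel r from the principal point sees the ray r / f radians off the axis. A picture is of the moment at which its call begins: read the wrist's pose just before it. There is no depth.
- workorder.sign_off(): hands the job in, once; it reports no verdict.
The state is a dict: "clock": time; "qpos": joint angles; "qvel": joint speeds; "joint_efforts": joint torques, N m; "eef_pos": TCP position; "tcp_rot": TCP orientation; "contact_force": force on the tool from outside, world axes, zero at the start; "wrist_torque": the same for the moment, N m; "opening": opening from 0.0 (shut) to 1.0 (fully open).
Only numpy, scipy, OpenCV 4.12 (cv2) and the standard library are available. Lean on these libraries where they do the work, as an engineer would, in place of code of your own. Each camera call takes 0.05 s, during which the arm holds its last target.

### The job

The door of the little walnut coin cupboard stands in the slotted wooden stand. Lift it out, gently lower both its knuckles over the two pintle pins on the cupboard's front until it is fully down on both, then let go and swing it shut against the cupboard. Feel for the pins rather than forcing the door, and leave the tea things alone.

Things in the scene. Friction and masses are not known exactly. Their poses are not given: they have to be found in the camera images.
- cupboard: Fixed open-fronted walnut cupboard, 130 deep (x), 190 wide (y), 160 high. Origin: centre of its underside on the table, z up; its open front (x = -65 mm) looks to its own -x. On the +y part of the front a steel strip carries two upright pintle pins, one above the other; the door shuts flat against the front. Pins and cupboard bear no more than 30 N.
- seat_low (a point): Cupboard point (-81, 66, 36) mm, level with the low bracket's top, where the low knuckle seats. The pins' axis is 16 mm before the front (x = -81) but the strip is screwed on through long slots and not measured: the axis stands anywhere up to 16 mm to either side of this point along the cupboard's y. Feel for it or look.
- seat_high (a point): The same point 90 mm higher, level with the high bracket's top. Pins: steel, 8 mm thick, 22 mm tall above each bracket top, 0.8 mm chamfer. Brackets: 8 mm thick, 16 wide, reach 24 mm out from the front. The strip behind is 20 wide, 3 thick.
- leaf: Loose walnut door, about 0.25 kg. Origin: on the knuckles' axis, level with the panel's lower edge; z up. Panel 12 thick (x = 3 to 15 mm), 130 wide (y = -13 to -143), 165 high; its back, +x, lies on the cupboard. Shut, its axes are parallel to the cupboard's; opening turns it clockwise from above. Hung, the origin is 10 mm above the table. Brass knob on the outer face at y = -131, z = 82, 24 mm out.
- knuckle_low (a point): Centre of the underside of the low knuckle's bore (door frame 0, 0, 26 mm). Knuckles: steel tubes around the door's z axis, 18 outside, 10 bore, 18 mm long. The low knuckle must come in below the high bracket: move in from the side with the door 25 to 50 mm above its hung height, then lower.
- knuckle_high (a point): Centre of the underside of the high knuckle's bore (door frame 0, 0, 116 mm). Same tube.
- leaf_top (a point): Middle of the door panel's top edge (door frame 9, -78, 165 mm), close to above its centre of mass: a good place to pinch the 12 mm panel from above.
- leaf_edge (a point): Point on the door's back face at the free edge, half way up (door frame 15, -143, 82.5 mm); it lies about 1 mm before the cupboard's front when shut. The knuckles have play: let go of suddenly after a hard push the door may spring open a few millimetres, so ease off slowly and check.
- stand: Fixed wooden stand, 90 by 130 mm base 8 mm thick, with two cheeks 80 mm long along its y that rise to 43 mm and leave a 15 mm slot for the door's lower edge. Origin: centre of its underside; y along the slot.
- teapot: White porcelain teapot with closed lid, 119 high, 180 over spout and handle; not to be moved. Origin under its middle.
- sugar_pot: Stainless steel sugar pot with twist cap, 80 across, 85 high; not to be moved. Origin under its middle.
- tumbler: Red plastic tumbler, 68 across, 100 high; not to be moved. Origin under its middle.
- glass_dish: Hinged glass dish, 112 across, 61 high; not to be moved. Origin under its middle.
Mind the look-alikes: they are no part of the job. What is shaped like the leaf but orange or purple is not meant.

How it is judged (in metres and radians):
On the way, in this order (a step that is already met when the one before it is completed fails the run):
1. the door is lifted clear of the stand (height (world z) of leaf above 0.046 m), for 0.1 s.
2. the door hangs upright by itself, both knuckles fully down on their pins, let go (z of knuckle_low in the frame of cupboard between 0.033 and 0.039 m and x of knuckle_low in the frame of cupboard between -0.086 and -0.076 m and y of knuckle_low in the frame of cupboard between 0.047 and 0.085 m and z of knuckle_high in the frame of cupboard between 0.123 and 0.129 m and x of knuckle_high in the frame of cupboard between -0.086 and -0.076 m and y of knuckle_high in the frame of cupboard between 0.047 and 0.085 m and angle between leaf's own z axis and vertical below 0.08 rad and contact force between the fingers and leaf below 0.1 N), for 0.2 s.
At the end, for the whole second after the job is handed in: The door hangs on both pins: knuckle undersides within 3 mm of their bracket tops, within 5 mm of the pin axis front to back, 47 to 85 mm left of the cupboard's middle, upright within 0.08 rad; shut, the back of its free edge less than 8 mm before the cupboard's front; and at rest (z of knuckle_low in the frame of cupboard between 0.033 and 0.039 m and x of knuckle_low in the frame of cupboard between -0.086 and -0.076 m and y of knuckle_low in the frame of cupboard between 0.047 and 0.085 m and z of knuckle_high in the frame of cupboard between 0.123 and 0.129 m and x of knuckle_high in the frame of cupboard between -0.086 and -0.076 m and y of knuckle_high in the frame of cupboard between 0.047 and 0.085 m and angle between leaf's own z axis and vertical below 0.08 rad and x of leaf_edge in the frame of cupboard above -0.073 m and y of leaf_edge in the frame of cupboard below 0 m and linear speed of leaf below 0.01 m/s and angular speed of leaf below 0.05 rad/s); the robot touches nothing.
It fails at once if the door is pressed against the pins or cupboard with more than 30 N (contact force between leaf and cupboard above 30 N).
It fails at once if the robot presses on the cupboard or its pins with more than 30 N (contact force between any of the fingers, the arm and cupboard above 30 N).
It fails at once if a tea thing is pushed more than 20 mm or tipped (distance of any of teapot, sugar_pot, tumbler, glass_dish from where it was at the start of the episode above 0.02 m or angle between any of teapot, sugar_pot, tumbler, glass_dish's own z axis and vertical above 0.3 rad).
It also fails if it takes over 72 s, if anything falls off the work surface, if the arm or the gripper's body presses on something with over 40 N, if the wrist force passes 120 N, or if a joint passes its speed limit or range.

## Working session

There is one attempt and no reset: what is moved stays moved. The work goes in short steps, Python scripts to look and compute and a tool call to move; the robot and the scene stay as the last step left them, time stands still between calls to the robot, and variables do not carry over. Pictures are saved under pics/ and viewed, and the job is handed in when it is done.

Besides the shell and the picture viewer there is one more tool, called after "Emit:" as name(argument=value, ...), one argument or row to a line, values as JSON. carry_out: Moves the arm, as the interface text tells. Its arguments: {"type":"object","properties":{"steps":{"type":"array","items":{"type":"array","items":{"type":"array","items":{"type":"number"}}}},"squeeze":{"type":"number"}},"required":["steps"]}

```bash
ls; mkdir -p pics; python3 - <<'E'
from rig import r, grab_frame, workorder
import cv2
print(r.sense())
for n in ["scene","top","wrist"]:
    f=grab_frame(n)
    cv2.imwrite(f"pics/{n}0.png",f["image"][:,:,::-1])
    print(n,{k:v for k,v in f.items() if k!="image"})
E
```

```text
pics
{'clock': 0.0, 'qpos': array([ 1.23956094e+00,  3.53667781e-01,  1.63416670e+00,  1.83159882e-06,
        1.15520319e+00, -2.40636580e-03]), 'qvel': array([-0.00036281, -0.00120974, -0.00023945,  0.00108575, -0.00064213,
        0.00108572]), 'joint_efforts': array([ 2.46448178e-05, -6.05251765e+01, -3.42066979e+01,  1.01826304e-04,
        9.26454115e-03,  1.31368461e-05]), 'eef_pos': array([201.75742624, 591.27808648, 403.93531264]), 'tcp_rot': array([-3.14014765e+00, -5.15183002e-06,  2.81276289e+00]), 'contact_force': array([-0.35482925,  0.27541659,  0.23804691]), 'wrist_torque': array([-0.05038296,  0.01608046,  0.05629054]), 'opening': 0.9982166701614817}
scene {'intrinsics': array([[367.2021097 ,   0.        , 320.14219075],
       [  0.        , 367.2021097 , 203.77397958],
       [  0.        ,   0.        ,   1.        ]]), 'eye': array([1173.87139081,  561.81836377,  753.56516797]), 'rotation': array([0.91922817, 0.0087306 , 2.22205596])}
top {'intrinsics': array([[385.34808979,   0.        , 323.41291924],
       [  0.        , 385.34808979, 195.32163135],
       [  0.        ,   0.        ,   1.        ]]), 'eye': array([ 425.52789826,   55.22526701, 1224.86918983]), 'rotation': array([ 0.10730983, -0.01544422, -1.55432848])}
wrist {'intrinsics': array([[309.70691629,   0.        , 320.35134127],
       [  0.        , 309.70691629, 202.68728294],
       [  0.        ,   0.        ,   1.        ]]), 'T_tool_cam': array([[ 4.07066781e-04,  9.52973842e-01,  3.03052292e-01,
         7.77826770e+01],
       [ 9.99999408e-01, -6.93830989e-04,  8.38588750e-04,
        -4.46496432e-01],
       [ 1.00942021e-03,  3.03051771e-01, -9.52973560e-01,
         3.10215999e+01],
       [ 0.00000000e+00,  0.00000000e+00,  0.00000000e+00,
         1.00000000e+00]])}
```

View pics/scene0.png

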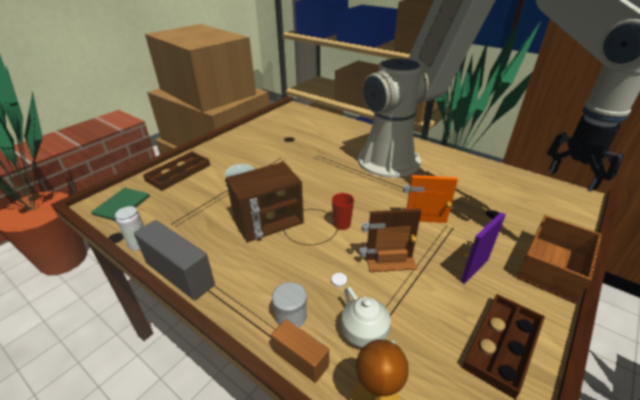

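View pics/top0.png

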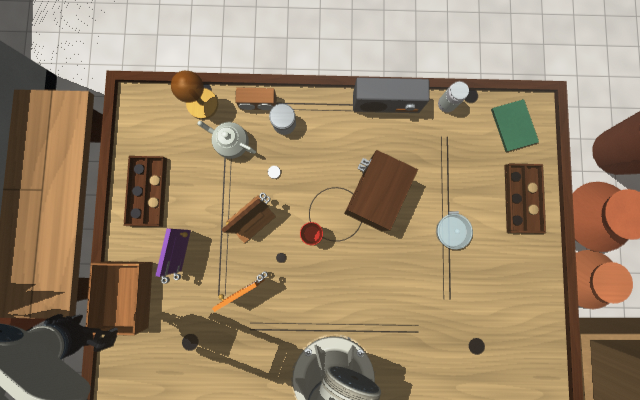

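View pics/wrist0.png

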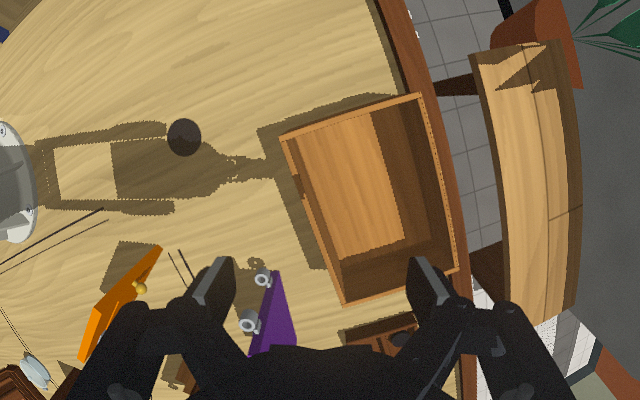

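```bash
cat > h.py <<'E'
import numpy as np, cv2
from scipy.spatial.transform import Rotation as R
from rig import r, grab_frame, workorder
def rot(v): return R.from_euler('xyz',v)
def proj(f,P,s=None):
    P=np.atleast_2d(np.array(P,float))
    if "eye" in f:
        c=rot(f["rotation"]).inv().apply(P-f["eye"])
        K=f["intrinsics"]; u=np.c_[K[0,2]+K[0,0]*c[:,0]/-c[:,2], K[1,2]-K[1,1]*c[:,1]/-c[:,2]]
        return u
    Rt=rot(s["tcp_rot"]); t=Rt.inv().apply(P-s["eef_pos"]); T=f["T_tool_cam"]
    c=(t-T[:3,3])@T[:3,:3]; K=f["intrinsics"]
    rr=np.hypot(c[:,0],c[:,1]); th=np.arctan2(rr,-c[:,2]); k=K[0,0]*th/np.maximum(rr,1e-9)
    return np.c_[K[0,2]+k*c[:,0], K[1,2]-k*c[:,1]]
def ray(f,uv,s=None):
    K=f["intrinsics"]; x=(uv[0]-K[0,2])/K[0,0]; y=-(uv[1]-K[1,2])/K[1,1]
    if "eye" in f:
        return np.array(f["eye"]), rot(f["rotation"]).apply([x,y,-1])
    th=np.hypot(x,y); d=np.array([x/th*np.sin(th),y/th*np.sin(th),-np.cos(th)])
    T=f["T_tool_cam"]; Rt=rot(s["tcp_rot"])
    return Rt.apply(T[:3,3])+s["eef_pos"], Rt.apply(T[:3,:3]@d)
def atz(f,uv,z,s=None):
    o,d=ray(f,uv,s); return o+d*(z-o[2])/d[2]
def crop(f,x0,y0,x1,y1,k,name):
    im=f["image"][y0:y1,x0:x1,::-1]; cv2.imwrite("pics/"+name,cv2.resize(im,None,fx=k,fy=k,interpolation=cv2.INTER_CUBIC))
E
python3 - <<'E'
from h import *
t=grab_frame("top"); s=grab_frame("scene")
print(atz(t,(320,370),0), atz(t,(381,190),160),atz(t,(245,215),170))
print(atz(s,(390,160),0))
crop(t,215,130,435,260,3.6,"t1.png")
crop(s,215,150,435,290,3.6,"s1.png")
E
```

```text
[22.14875983 40.06627347  0.        ] [ 558.35521018 -119.76547098  160.        ] [481.52242525 253.97127365 170.        ]
[-4.28062287  6.75692254  0.        ]
```

View pics/t1.png

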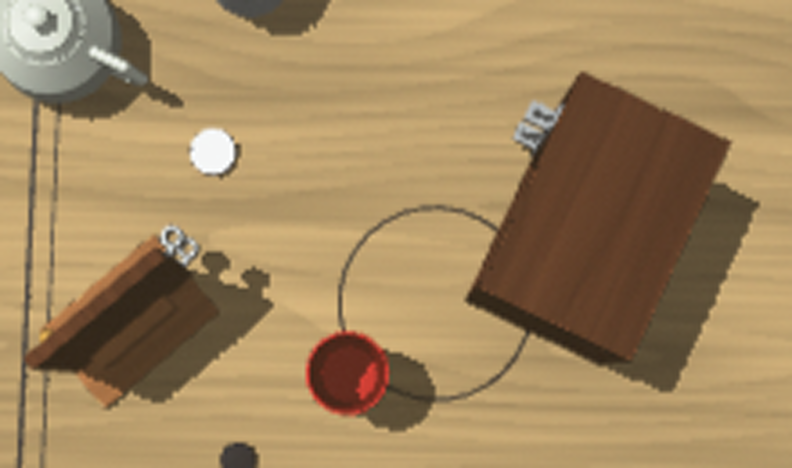

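View pics/s1.png

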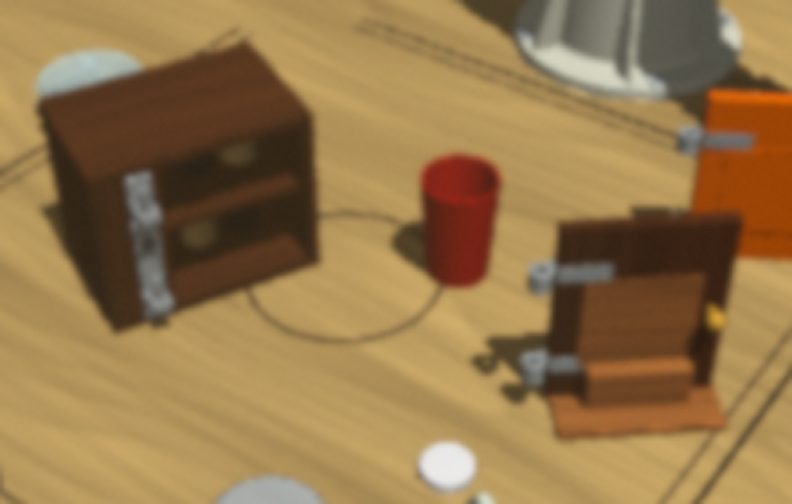

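```bash
python3 - <<'E'
from h import *
t=grab_frame("top"); s=grab_frame("scene")
crop(t,340,145,420,205,10,"t2.png")
crop(t,218,185,298,245,10,"t3.png")
crop(s,220,155,310,245,6.6,"s2.png")
crop(s,350,200,440,280,7,"s3.png")
E
```

```text
(no output)
```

View pics/t2.png

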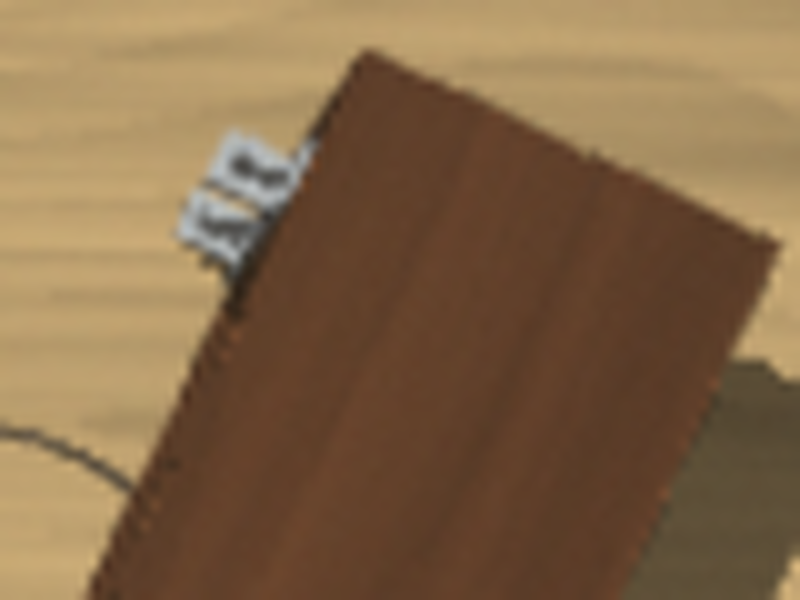

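View pics/t3.png

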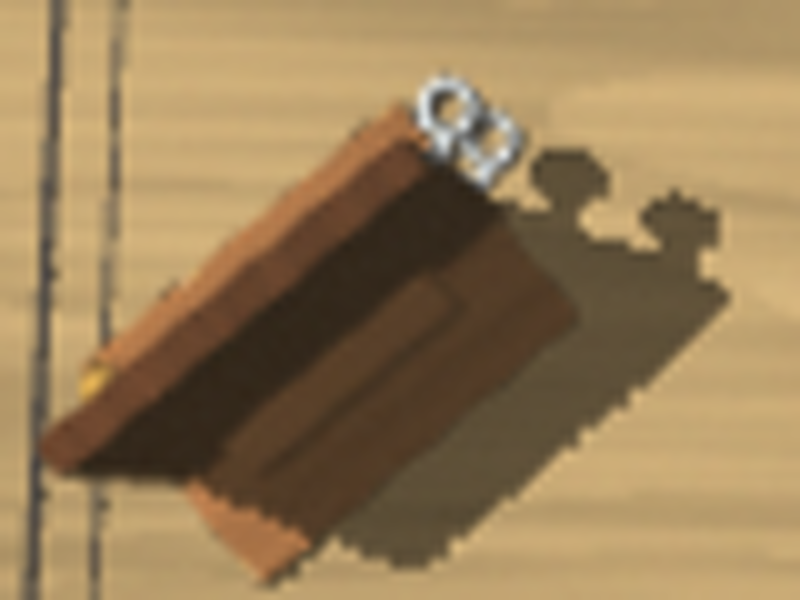

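View pics/s2.png

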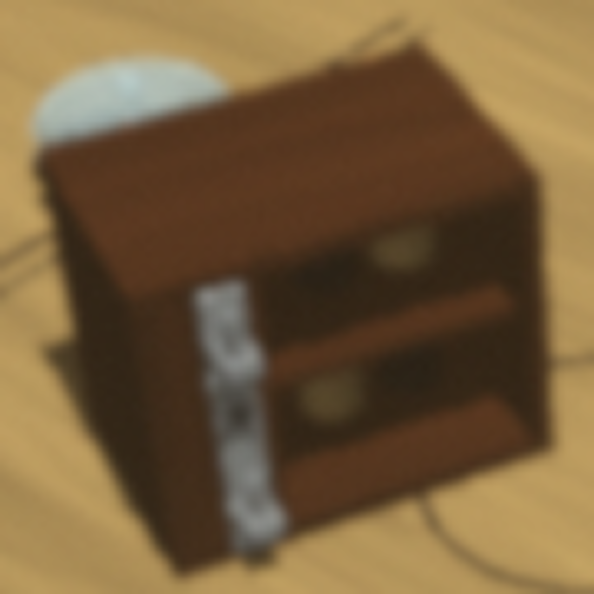

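View pics/s3.png

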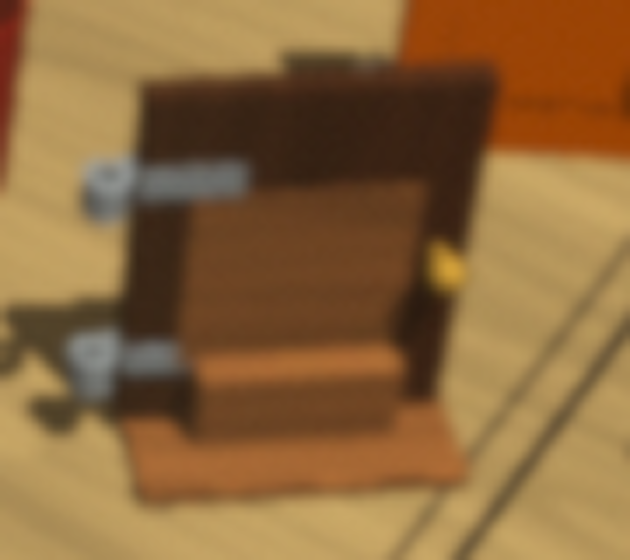

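Emit:
carry_out(
  steps=[
    [[100,-0.373,-0.229,-0.02,28],[100,-0.373,-0.229,-0.02,28],[100,-0.373,-0.229,-0.02,28],[100,-0.373,-0.229,-0.02,28],[100,-0.373,-0.229,-0.02,28],[100,-0.373,-0.229,-0.02,28],[100,-0.373,-0.229,-0.02,28],[100,-0.373,-0.229,-0.02,28]],
  ],
)

```text
clock: 1.15
eef_pos: [457.5, 281.9, 423.2]
tcp_rot: [3.141, 0.0, 2.324]
contact_force: [0.7, 1.2, -0.8]
opening: 0.995
```

```bash
python3 - <<'E'
from h import *
s=r.sense(); print(s["eef_pos"],s["tcp_rot"],s["qpos"])
w=grab_frame("wrist"); cv2.imwrite("pics/w1.png",w["image"][:,:,::-1])
np.save("w1.npy",w["image"]); 
E
```

```text
[457.51652778 281.8951021  423.20815239] [3.14125683e+00 2.36436489e-04 2.32418598e+00] [ 5.49464308e-01  1.98329607e-01  1.80063608e+00 -1.79786317e-04
  1.14225022e+00 -2.03850702e-01]
```

View pics/w1.png

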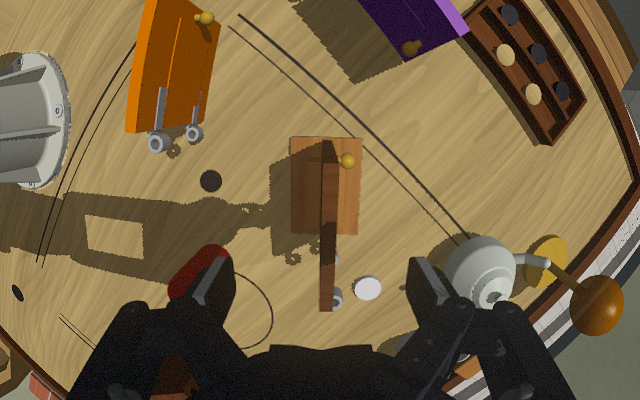

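```bash
python3 - <<'E'
from h import *
im=np.load("w1.npy")
f={"image":im}
crop(f,280,125,380,200,8,"w1a.png"); crop(f,280,235,380,320,7,"w1b.png")
E
```

```text
(no output)
```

View pics/w1a.png

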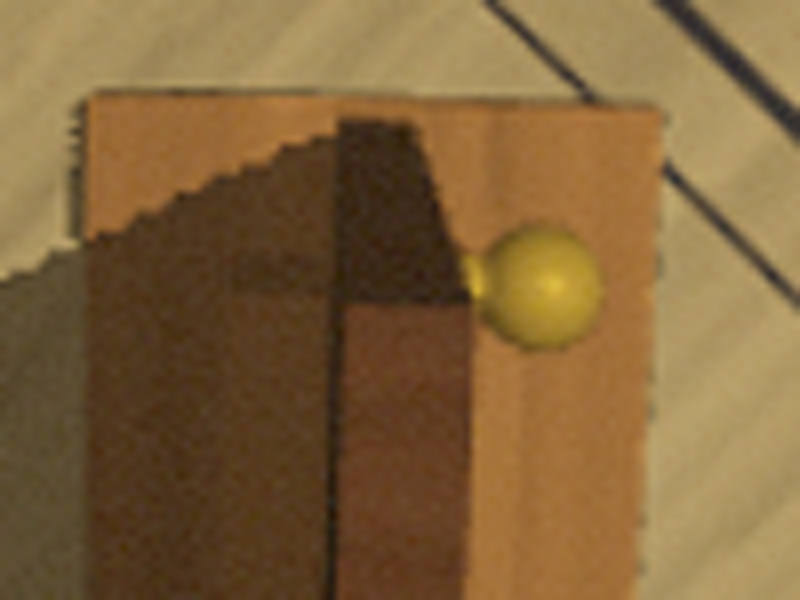

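View pics/w1b.png

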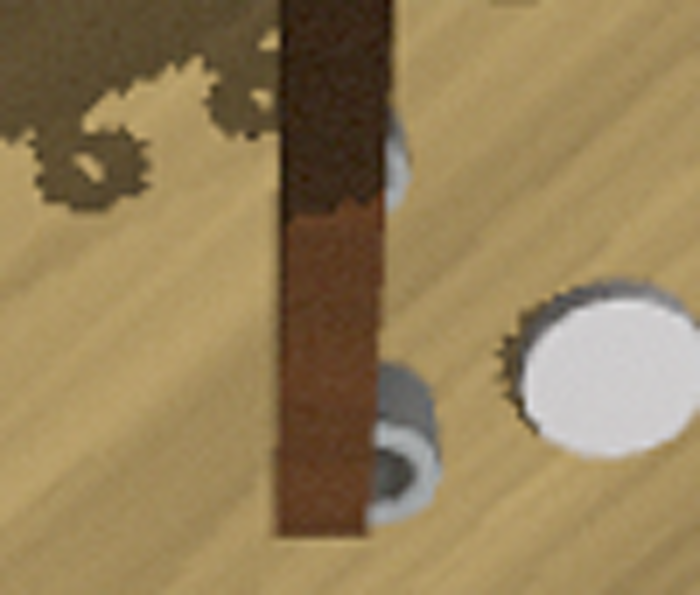

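```bash
cat > fit.py <<'E'
from h import *
from scipy.optimize import least_squares
def fitpose(obs,p0):  # obs: list of (frame,state,localpts,uv); p=[x,y,z,yaw]
    def res(p):
        out=[]
        for f,s,L,U in obs:
            W=R.from_euler('z',p[3]).apply(np.array(L,float))+p[:3]
            out.append((proj(f,W,s)-np.array(U)).ravel())
        return np.concatenate(out)
    q=least_squares(res,p0,loss='soft_l1'); return q.x,res(q.x)
E
cat > f1.py <<'E'
from fit import *
s=r.sense(); w=grab_frame("wrist"); t=grab_frame("top"); sc=grab_frame("scene")
L=[(15,-143,165),(3,-143,165),(15,-13,165),(3,-13,165),(15,-143,0),(3,-143,0)]
U=[(323.1,162.5),(338.75,162.9),(319.6,311.7),(332.6,311.7),(322.5,140),(331.6,140.4)]
x,e=fitpose([(w,s,L,U)],[560,200,8,np.radians(-138)])
print("door wrist",x.round(2),np.degrees(x[3]),e.round(1).reshape(-1,2).tolist())
# top check
P=R.from_euler('z',x[3]).apply([(0,0,134),(0,0,44)]+L[:4])+x[:3]
print(((proj(t,P)-[218,185])*10).round(), ((proj(sc,P)-[350,200])*7).round())
Ls=[(-65,95,160),(65,95,160),(65,-95,160),(-65,-95,160),(-65,95,0),(-65,-95,0)]
Us=[(240.2,200.2),(226.1,178.5),(283.3,161.4),(301.8,182.3),(247.3,242.1),(303.0,222.4)]
Lt=[(-65,95,160),(65,95,160),(-65,-95,160)]; Ut=[(377.0,149.8),(418,169.2),(345,212)]
def c4(o):
    y,e=fitpose(o,[558,-120,0,np.radians(-115)]); print("cup",y.round(2),np.degrees(y[3]),e.round(1).reshape(-1,2).tolist()); return y
c4([(sc,None,Ls,Us)]); c4([(t,None,Lt,Ut)]); c=c4([(sc,None,Ls,Us),(t,None,Lt,Ut)])
for d in (-16,0,16):
    P=R.from_euler('z',c[3]).apply([(-81,66+d,58),(-81,66+d,148),(-81,66+d,36)])+c[:3]
    print(d,((proj(t,P)-[340,145])*10).round().tolist(),((proj(sc,P)-[220,155])*6.6).round().tolist())
E
python3 f1.py
```

```text
door wrist [543.91 208.46   8.83  -2.41] -138.12419167833025 [[-0.2, 0.7], [0.8, 0.7], [-0.3, -0.2], [0.3, -0.1], [-0.7, -1.2], [-0.1, -1.4]]
[[458.  87.]
 [499. 120.]
 [ 72. 459.]
 [ 44. 426.]
 [441. 147.]
 [413. 114.]] [[ 82. 167.]
 [ 68. 344.]
 [467.  53.]
 [477.  73.]
 [115.  73.]
 [121.  93.]]
cup [ 546.93 -137.66  -17.79   -1.99] -113.9724106996629 [[-0.0, 0.1], [0.0, -0.5], [0.1, 0.7], [-0.6, -0.7], [0.2, 0.2], [0.2, 0.2]]
cup [ 552.58 -117.98   31.21   -2.01] -114.97572722837448 [[-1.6, -0.4], [0.5, 0.8], [0.5, -0.3]]
cup [ 557.92 -125.89   -5.91   -1.99] -114.03698526925807 [[-0.7, 0.1], [-0.8, -1.0], [0.3, 0.0], [-0.0, -1.0], [-0.2, 0.9], [0.7, 0.6], [-1.4, 0.9], [-0.6, 0.7], [2.7, -0.7]]
-16 [[199.0, 238.0], [234.0, 183.0], [192.0, 250.0]] [[271.0, 473.0], [248.0, 310.0], [276.0, 510.0]]
0 [[221.0, 192.0], [257.0, 133.0], [213.0, 205.0]] [[237.0, 484.0], [212.0, 322.0], [242.0, 522.0]]
16 [[242.0, 146.0], [280.0, 83.0], [234.0, 160.0]] [[202.0, 496.0], [175.0, 333.0], [208.0, 534.0]]
```

Emit:
carry_out(
  steps=[
    [[100,-0.0345,0.0055,0.0,1.3],[100,-0.0345,0.0055,0.035,1.3],[100,-0.0345,0.0055,0.07,1.3],[100,-0.0345,0.0055,0.095,1.3],[100,-0.0345,0.0055,0.105,1.3],[100,-0.0345,0.0055,0.105,1.3],[50,-0.0345,0.0055,0.105,1.3],[50,-0.0345,0.0055,0.105,1.3]],
  ],
  squeeze=60,
)

```text
clock: 2.15
eef_pos: [485.0, 261.9, 319.4]
tcp_rot: [3.139, 0.0, 2.299]
contact_force: [-0.3, 0.1, 0.8]
opening: 0.691
```

```bash
python3 - <<'E'
from h import *
w=grab_frame("wrist"); cv2.imwrite("pics/w2.png",w["image"][:,:,::-1])
s=r.sense(); print(s["eef_pos"],s["tcp_rot"],s["opening"])
E
```

```text
[485.04637579 261.74077057 319.31915353] [3.13943689e+00 3.72912241e-04 2.29877801e+00] 0.6038969278642221
```

View pics/w2.png

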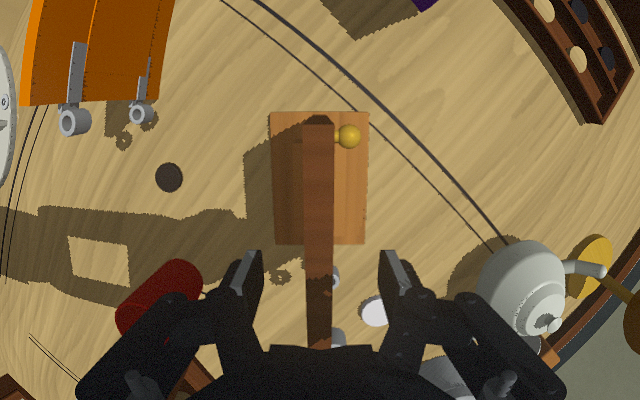

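Emit:
carry_out(
  steps=[
    [[0,0,0,0,0],[0,0,0,0,0],[0,0,0,0,0],[0,0,0,0,0],[0,0,0,0,0],[0,0,0,0,0],[0,0,0,0,0],[0,0,0,0,0]],
  ],
  squeeze=60,
)

```text
clock: 3.0
eef_pos: [485.4, 261.9, 320.1]
tcp_rot: [3.138, 0.001, 2.299]
contact_force: [-0.2, -0.3, 6.1]
opening: 0.128
```

Emit:
carry_out(
  steps=[
    [[0,0,0,-0.01,0],[0,0,0,-0.025,0],[0,0,0,-0.045,0],[0,0,0,-0.07,0],[0,0,0,-0.1,0],[0,0,0,-0.13,0],[0,0,0,-0.13,0],[0,0,0,-0.13,0]],
  ],
)

```text
clock: 3.8
eef_pos: [484.7, 261.5, 450.3]
tcp_rot: [3.138, 0.001, 2.299]
contact_force: [-0.5, -0.1, -3.8]
opening: 0.127
```

```bash
python3 - <<'E'
from h import *
w=grab_frame("wrist"); cv2.imwrite("pics/w3.png",w["image"][:,:,::-1])
sc=grab_frame("scene"); crop(sc,200,110,480,290,2.8,"s4.png")
s=r.sense(); print(s["eef_pos"],s["tcp_rot"],s["opening"],s["contact_force"],s["wrist_torque"])
E
```

```text
[484.44097418 261.32109614 448.68393412] [3.14055088e+00 6.08686232e-05 2.29866105e+00] 0.12809813947980414 [-0.59800111  0.76068284 -2.95570743] [-0.0322029  -0.02708684 -0.00874693]
```

View pics/w3.png

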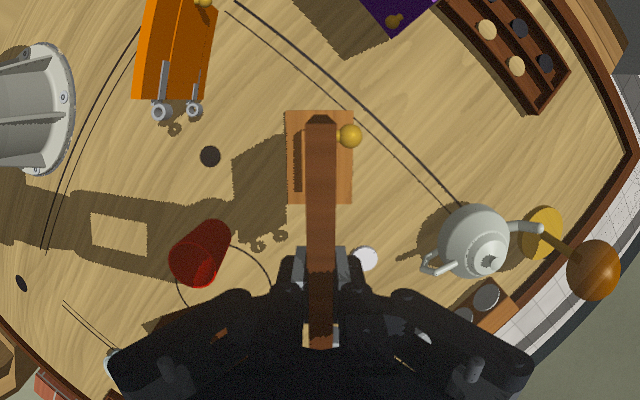

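View pics/s4.png

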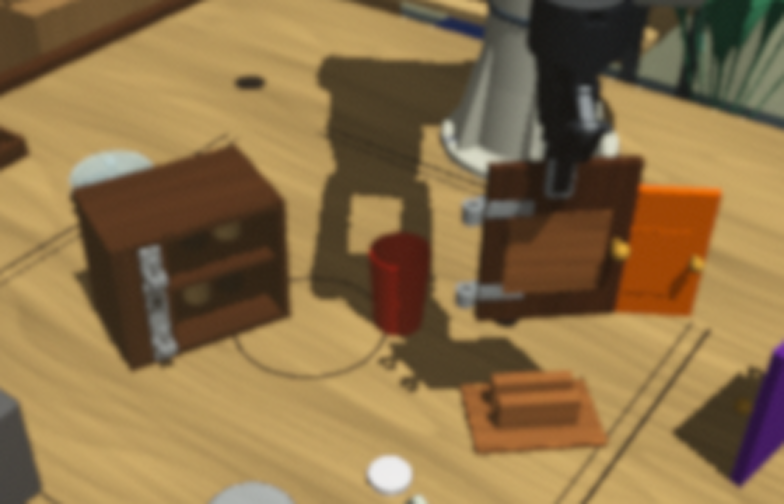

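Emit:
carry_out(
  steps=[
    [[0,-0.01,-0.005,-0.02,0],[0,-0.03,-0.015,-0.045,3],[0,-0.06,-0.03,-0.06,7],[0,-0.095,-0.048,-0.07,12],[0,-0.13,-0.066,-0.071,16],[0,-0.165,-0.084,-0.071,20],[0,-0.2,-0.101,-0.071,24],[0,-0.23,-0.116,-0.071,26]],
  ],
)

```text
clock: 4.7
eef_pos: [550.8, 10.5, 517.8]
tcp_rot: [-3.14, -0.001, 1.842]
contact_force: [0.1, -0.5, -3.3]
opening: 0.128
```

```bash
python3 - <<'E'
from h import *
s=r.sense(); print(s["eef_pos"],s["tcp_rot"],s["opening"],s["clock"])
d=np.array([596.8,-162.5,520])-s["eef_pos"]; print(rot(s["tcp_rot"]).inv().apply(d))
E
```

```text
[550.83522717  10.47809781 517.82418006] [-3.13974045e+00 -8.87464214e-04  1.84176256e+00] 0.1275113321186906 4.7
[-178.96764419   -2.01643525   -2.33091737]
```

Emit:
carry_out(
  steps=[
    [[0,-0.025,0,-0.002,0],[0,-0.06,0,-0.002,0],[0,-0.095,-0.001,-0.002,0],[0,-0.13,-0.001,-0.002,0],[0,-0.16,-0.002,-0.002,0],[0,-0.179,-0.002,-0.002,0],[0,-0.179,-0.002,-0.002,0],[0,-0.179,-0.002,-0.002,0]],
  ],
)

```text
clock: 5.5
eef_pos: [596.7, -162.3, 518.6]
tcp_rot: [-3.138, -0.002, 1.841]
contact_force: [-0.6, 0.9, -3.7]
opening: 0.128
```

```bash
python3 - <<'E'
from h import *
s=r.sense(); print(s["eef_pos"],s["tcp_rot"],s["opening"],s["clock"])
w=grab_frame("wrist"); cv2.imwrite("pics/w4.png",w["image"][:,:,::-1]); np.save("w4.npy",w["image"])
import pickle; pickle.dump(s,open("w4.s","wb"))
E
```

```text
[ 596.74705772 -162.33598484  518.57816445] [-3.13824835e+00 -2.49452495e-03  1.84111413e+00] 0.12774855063916654 5.5
```

View pics/w4.png

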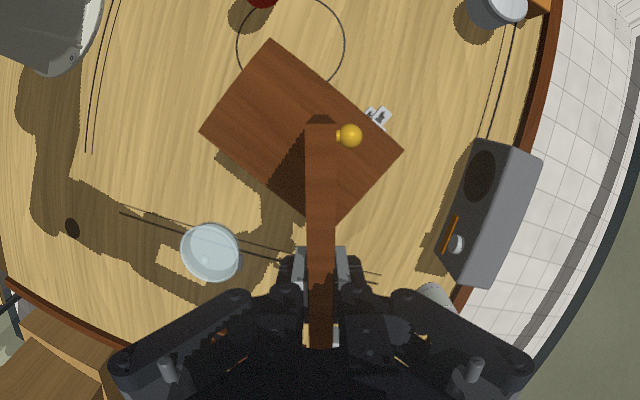

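Emit:
carry_out(
  steps=[
    [[0,0.02,0,0.0,0],[0,0.05,0,0,0],[0,0.06,0,0,0],[0,0.065,0,0,0],[0,0.065,0,0,0],[0,0.065,0,0,0]],
  ],
)

```text
clock: 6.15
eef_pos: [579.4, -99.2, 519.2]
tcp_rot: [-3.139, -0.002, 1.842]
contact_force: [-0.9, 0.4, -3.7]
opening: 0.131
```

```bash
python3 - <<'E'
from h import *
s=r.sense(); print(s["eef_pos"],s["tcp_rot"],s["opening"],s["clock"])
w=grab_frame("wrist"); cv2.imwrite("pics/w5.png",w["image"][:,:,::-1]); np.save("w5.npy",w["image"])
import pickle; pickle.dump(s,open("w5.s","wb"))
crop(w,180,60,420,240,3.3,"w5a.png")
crop(w,350,120,430,180,10,"w5b.png")
E
```

```text
[579.38485156 -99.20366473 519.19340516] [-3.13890203e+00 -1.76072554e-03  1.84240497e+00] 0.1307429825923981 6.15
```

View pics/w5a.png

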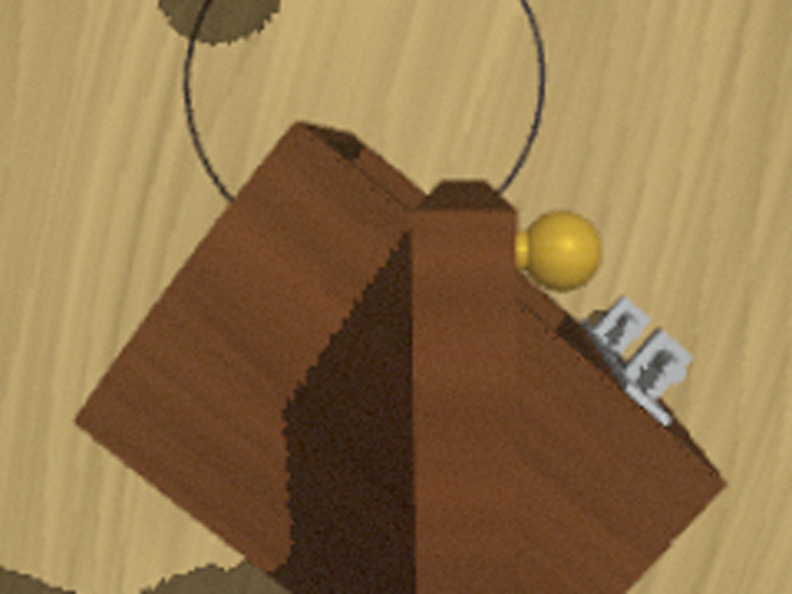

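View pics/w5b.png

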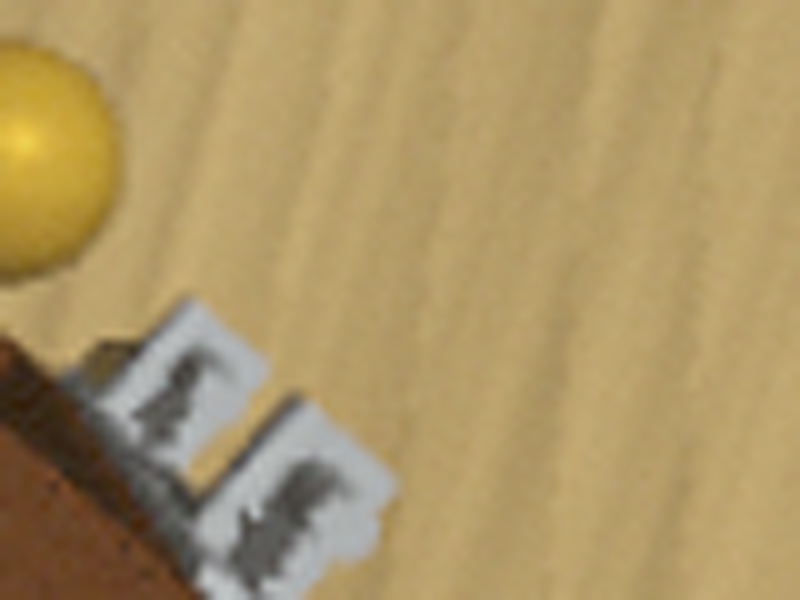

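```bash
python3 - <<'E'
from h import *
f={"image":np.load("w4.npy")}
crop(f,185,25,285,145,5,"w4a.png")
crop(f,355,90,425,160,8.5,"w4b.png")
E
```

```text
(no output)
```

View pics/w4b.png

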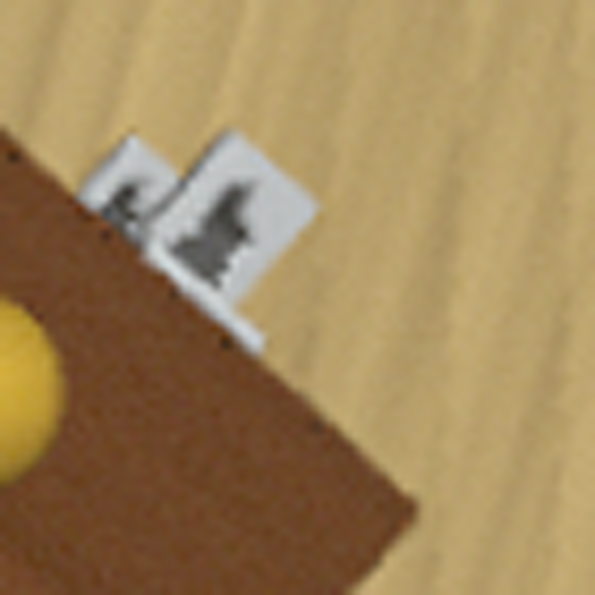

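View pics/w4a.png

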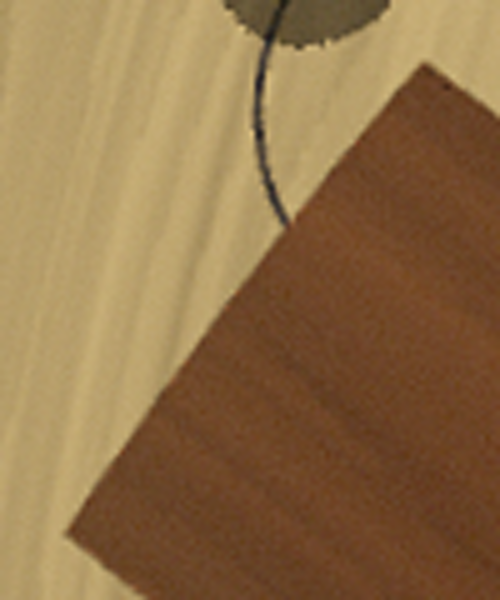

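```bash
cat > f2.py <<'E'
from fit import *
import pickle
s4=pickle.load(open("w4.s","rb")); s5=pickle.load(open("w5.s","rb")); w=grab_frame("wrist")
obs=[(s4,[(-65,-95,160),(65,-95,160),(-65,95,160)],[(270,37.4),(198.4,132),(404.2,149.8)],[(-8,126),(8,126),(-8,36)],[(382.3,105.3),(392.4,114.5),(370.5,106.1)]),
 (s5,[(-65,-95,160),(65,-95,160),(-65,95,160),(-65,-95,0)],[(270.3,97),(203.3,187.9),(400,207),(286.7,100.6)],[(-8,126),(8,126),(-8,36),(8,36)],[(379.5,159.5),(389.5,169),(369,149.7),(377,156.5)])]
def res(p,zf=None):
    out=[]
    for s,L,U,B,V in obs:
        P=np.array([*L]+[(-89,p[4]+a,z) for a,z in B],float)
        W=R.from_euler('z',p[3]).apply(P)+p[:3]
        out.append((proj(w,W,s)-np.array([*U,*V]))-0)
    return np.concatenate(out).ravel()
for wz in (1e-3,10):
    q=least_squares(lambda p:np.r_[res(p),wz*p[2]],[558,-125,0,-2,60],loss='soft_l1')
    print(q.x.round(2),np.degrees(q.x[3])); print(res(q.x).reshape(-1,2).round(1).tolist())
c=q.x
for zz in (58,148): 
    P=R.from_euler('z',c[3]).apply([(-81,c[4],zz)])+c[:3]; print("pin",P,proj(w,P,s4),(proj(w,P,s5)-[350,120])*10)
t=grab_frame("top"); sc=grab_frame("scene")
P=R.from_euler('z',c[3]).apply([(-65,95,160),(65,95,160),(-65,-95,160)])+c[:3]
print(proj(t,P),proj(sc,P))
E
python3 f2.py
python3 - <<'E'
from h import *
f={"image":np.load("w5.npy")}
crop(f,290,105,350,145,12,"w5c.png")
E
```

```text
[ 562.03 -125.84   -3.52   -2.     56.63] -114.44117704581306
[[0.1, 0.4], [0.1, 0.0], [0.4, 0.4], [-0.1, 0.4], [-0.3, 0.2], [-0.2, -0.1], [-0.2, -0.1], [-0.5, -0.1], [0.3, -0.5], [-0.1, -0.4], [0.6, 0.3], [0.0, -0.7], [-0.0, -0.0], [-0.2, 0.1]]
[ 5.6216e+02 -1.2578e+02 -1.0000e-02 -2.0000e+00  5.5650e+01] -114.5503354460574
[[-0.1, -0.4], [-0.9, 0.1], [1.3, 1.1], [-0.0, -0.0], [-0.1, -0.1], [-0.1, -0.5], [-0.4, -0.3], [-1.5, 0.5], [1.1, 0.6], [-0.2, -0.5], [0.7, 0.4], [0.2, -0.5], [-0.0, -0.0], [-0.2, 0.2]]
pin [[646.43617798 -75.22162193  57.98594593]] [[373.37891559 113.62290376]] [[217.28303337 396.34036337]]
pin [[646.43617798 -75.22162193 147.98594593]] [[386.77805285 115.36439043]] [[341.68677584 529.31749378]]
[[376.19470057 148.68878597]
 [418.12774492 168.36350637]
 [347.66233192 209.30422553]] [[237.75112921 199.23902012]
 [224.01124818 176.33642954]
 [300.74909559 180.46696509]]
```

View pics/w5c.png

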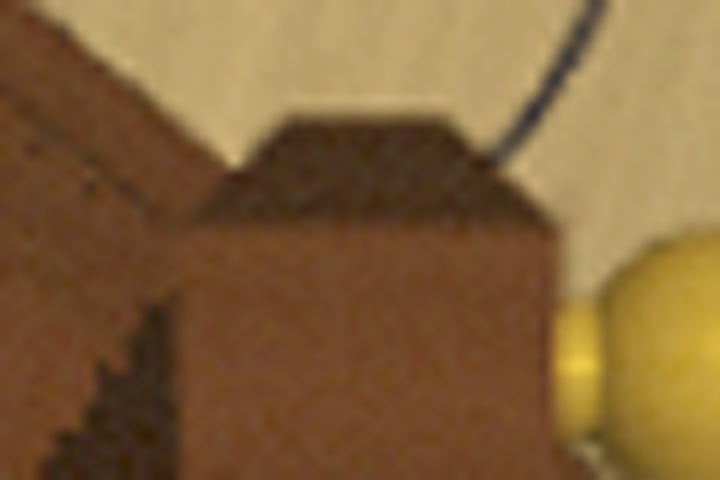

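```bash
cat > f3.py <<'E'
from fit import *
w=grab_frame("wrist")
T=w["T_tool_cam"];K=w["intrinsics"]
def ptool(t):
    c=(np.atleast_2d(t)-T[:3,3])@T[:3,:3]
    rr=np.hypot(c[:,0],c[:,1]); th=np.arctan2(rr,-c[:,2]); k=K[0,0]*th/rr
    return np.c_[K[0,2]+k*c[:,0], K[1,2]-k*c[:,1]]
B=np.array([[0,-1,0],[-1,0,0],[0,0,-1.]]) # columns: door axes in tool
L=np.array([(15,-143,165),(3,-143,165),(15,-143,0),(3,-143,0)],float)
U=np.array([(305.8,123.2),(336.25,123.3),(314.2,114.8),(326.7,114.8)])
def place(p,L): return (B@R.from_rotvec(p[3:]).apply(L).T).T+p[:3]
p0=np.array([-78.85,9,312,0,0,0]); print((ptool(place(p0,L))-U).round(1).tolist())
def res(p): return np.r_[(ptool(place(p,L))-U).ravel(), (p[2]-312)/2, p[3:]*180/3.14/1.0, (p[1]-9)/1.5]
q=least_squares(res,p0); print(q.x[:3].round(2),np.degrees(q.x[3:]),(ptool(place(q.x,L))-U).round(1).tolist())
E
python3 f3.py
```

```text
[[0.2, 18.7], [1.8, 18.7], [0.1, 6.8], [1.0, 6.8]]
[-72.73   8.85 312.85] [ 0.30679025 -0.02960987  0.12288258] [[-0.7, 0.1], [0.7, -0.1], [-0.4, 0.0], [0.5, 0.0]]
```

```bash
python3 - <<'E'
from fit import *
s0={"eef_pos":np.array([457.51652778,281.8951021,423.20815239]),"tcp_rot":[3.14125683e+00,2.36436489e-04,2.32418598e+00]}
w=grab_frame("wrist"); t=grab_frame("top"); print(r.sense()["eef_pos"])
L=[(15,-143,165),(3,-143,165),(15,-13,165),(3,-13,165),(15,-143,0),(3,-143,0)]
U=[(323.1,162.5),(338.75,162.9),(319.6,311.7),(332.6,311.7),(322.5,140),(331.6,140.4)]
x,e=fitpose([(w,s0,L,U)],[560,200,8,np.radians(-138)])
print("door wrist",x.round(2),np.degrees(x[3]),e.round(1).reshape(-1,2).tolist())
P=R.from_euler('z',x[3]).apply([(0,0,134),(0,0,44)]+L[:4])+x[:3]
print(((proj(t,P)-[218,185])*10).round())
lt=R.from_euler('z',x[3]).apply([9,-78,165])+x[:3]
s2={"eef_pos":np.array([485.05,261.74,319.32]),"tcp_rot":[3.1394,0.00037,2.29878]}
print(lt,rot(s2["tcp_rot"]).inv().apply(lt-s2["eef_pos"]))
P=R.from_euler('z',x[3]).apply(L)+x[:3]; print(proj(w,P,s2))
E
```

```text
[579.34362529 -99.60603678 518.94021933]
door wrist [539.79 213.66   8.11  -2.41] -138.03291171519385 [[-0.2, 0.5], [0.8, 0.5], [-0.3, -0.2], [0.3, -0.1], [-0.8, -0.7], [-0.2, -0.9]]
[[440. 101.]
 [482. 133.]
 [ 54. 475.]
 [ 25. 441.]
 [422. 161.]
 [394. 128.]]
[480.94325134 265.63396884 173.1137254 ] [  5.69350184  -0.79541996 146.20278538]
[[302.83179007 124.83661897]
 [335.3670769  124.67937322]
 [309.50876392 376.57731143]
 [331.44143223 376.48055852]
 [312.65916603 114.37669827]
 [326.10083556 114.31404041]]
```

```bash
python3 - <<'E'
from h import *
t=grab_frame("top"); cv2.imwrite("pics/t5.png",t["image"][:,:,::-1])
for n,uv,z in [("sugar",(282,115),85),("tumbler",(312,233),100),("disc",(274,172),10),("teapot spout",(264,158),60),("teapot",(229,138),119)]: print(n,atz(t,uv,z).round())
s=r.sense();print(s["eef_pos"],s["tcp_rot"])
y=s["tcp_rot"][2]; tx=np.array([np.cos(y),np.sin(y)]); ty=np.array([np.sin(y),-np.cos(y)])
pin=np.array([646.7,-75.4]); fin=pin+72.5*tx-9*ty; pre=fin+50*np.array([.4147,.91]); print(fin,pre)
print(rot(s["tcp_rot"]).inv().apply(np.r_[pre,519]-s["eef_pos"]))
E
```

```text
sugar [792. 170.  85.]
tumbler [436.  71. 100.]
disc [629. 197.  10.]
teapot spout [663. 223.  60.]
teapot [708. 319. 119.]
[579.33142897 -99.53903586 518.95390285] [-3.13851823e+00 -2.26910217e-03  1.84141553e+00]
[618.64625874  -7.94455099] [639.38125874  37.55544901]
[ 1.16051802e+02  9.45137863e+01 -7.33388927e-02]
```

View pics/t5.png

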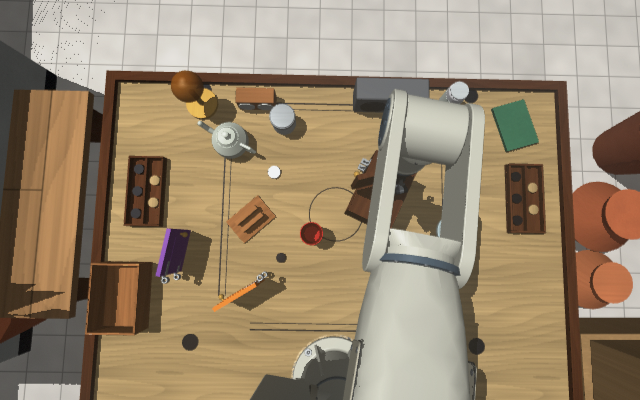

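Emit:
carry_out(
  steps=[
    [[0,0.02,0.016,0.0,0],[0,0.048,0.039,0,0],[0,0.075,0.061,0,0],[0,0.1,0.081,0,0],[0,0.116,0.0945,0,0],[0,0.116,0.0945,0,0],[0,0.116,0.0945,0.03,0],[0,0.116,0.0945,0.06,0]],
  ],
)

```text
clock: 7.35
eef_pos: [639.2, 36.9, 459.1]
tcp_rot: [-3.14, -0.001, 1.841]
contact_force: [0.5, -0.0, -4.2]
opening: 0.128
```

```bash
cat > go.py <<'E'
from h import *
import sys
# usage: go.py knuckle-offset-along cup-x(into), cup-y, doorz ; prints tool deltas
def tgt(dx,dy,dz,pin=(646.7,-75.4),cy=np.radians(-114.5),k=(-72.5,9,312),yaw=np.radians(105.5)):
    s=r.sense()
    Rt=R.from_euler('xyz',[np.pi,0,yaw])
    kn=np.array([pin[0],pin[1],dz])+R.from_euler('z',cy).apply([dx,dy,0])
    T=kn-Rt.apply(k)
    print("clk",s["clock"],"pos",s["eef_pos"].round(1),"rot",s["tcp_rot"].round(4),"F",s["contact_force"].round(1),"M",s["wrist_torque"].round(2))
    print("target",T.round(1),"tool d(mm)",rot(s["tcp_rot"]).inv().apply(T-s["eef_pos"]).round(1),"spin",round(np.degrees((s["tcp_rot"][2]-yaw)),2))
if __name__=="__main__": tgt(*map(float,sys.argv[1:4]))
E
python3 go.py -50 0 45
```

```text
clk 7.35 pos [639.2  36.9 459.1] rot [-3.1404e+00 -1.1000e-03  1.8415e+00] F [ 0.5 -0.  -4.2] M [-0.02 -0.04 -0.04]
target [639.4  37.6 357. ] tool d(mm) [  0.5   0.5 102.1] spin 0.01
```

Emit:
carry_out(
  steps=[
    [[0,0,0,0.03,0],[0,0,0,0.06,0],[0,0,0,0.085,0],[0,0.0005,0.0005,0.1,0],[0,0.0005,0.0005,0.102,0],[0,0.0005,0.0005,0.102,0],[0,0.0005,0.0005,0.102,0]],
  ],
)

```text
clock: 8.05
eef_pos: [640.0, 37.4, 358.7]
tcp_rot: [3.141, -0.001, 1.841]
contact_force: [0.3, -0.3, -2.7]
opening: 0.128
```

```bash
python3 - <<'E'
from h import *
import pickle
s=r.sense(); print(s["eef_pos"],s["tcp_rot"])
w=grab_frame("wrist"); t=grab_frame("top"); sc=grab_frame("scene")
pickle.dump((s,w,t,sc),open("p6.pk","wb"))
cv2.imwrite("pics/w6.png",w["image"][:,:,::-1])
crop(t,300,120,420,210,6.5,"t6.png"); crop(sc,190,130,330,250,5,"s6.png")
E
python3 go.py -20 0 45
```

```text
[639.96952321  37.42054937 358.65370471] [ 3.14057115e+00 -6.07110064e-04  1.84128534e+00]
clk 8.2 pos [639.7  37.6 358.4] rot [ 3.1409e+00 -7.0000e-04  1.8415e+00] F [ 0.5  0.1 -2.7] M [-0.05  0.03 -0.01]
target [626.9  10.3 357. ] tool d(mm) [-22.9 -19.7   1.4] spin 0.01
```

View pics/w6.png

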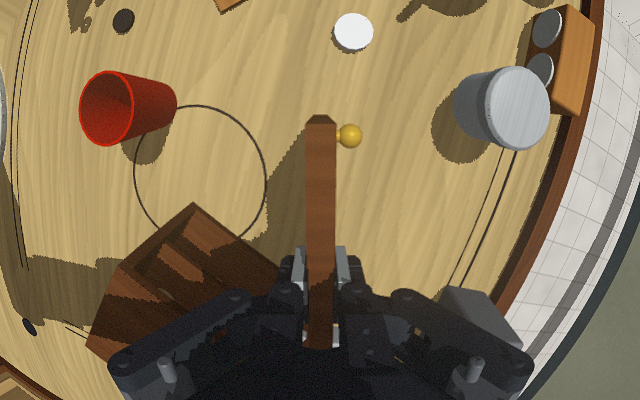

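View pics/t6.png

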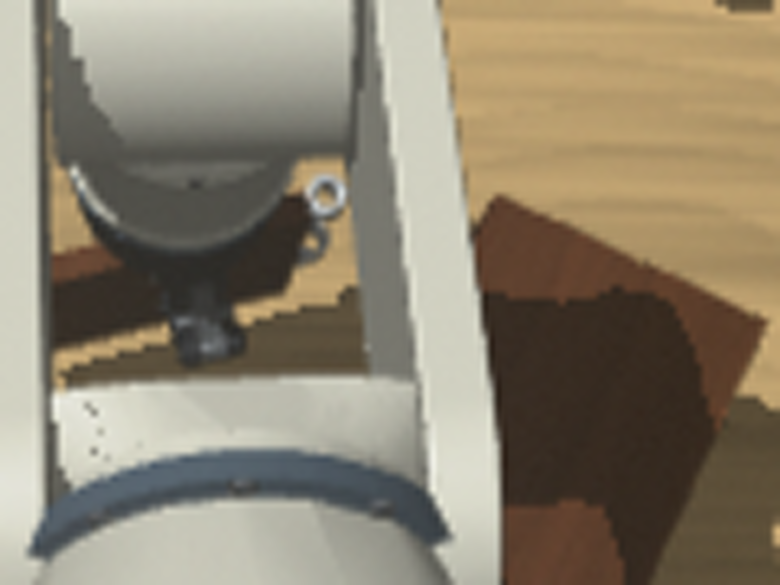

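View pics/s6.png

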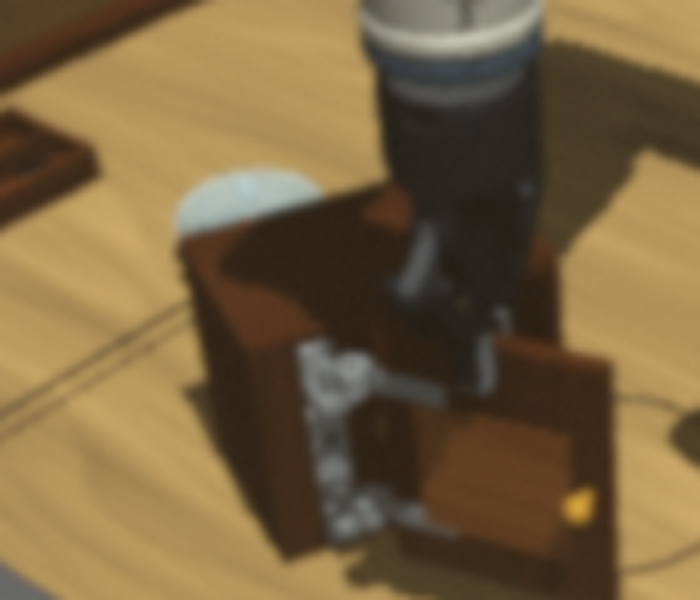

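```bash
python3 - <<'E'
from h import *
import pickle
s,w,t,sc=pickle.load(open("p6.pk","rb"))
pin=np.array([646.7,-75.4,0]); C=R.from_euler('z',np.radians(-114.5))
print("bracket mid top pred",proj(t,pin+C.apply([-8,0,126])),"low",proj(t,pin+C.apply([-8,0,36])))
print("corners", proj(t,pin+C.apply([[-8,8,126],[-8,-8,126],[-8,8,36],[-8,-8,36]])))
k=s["eef_pos"]+rot(s["tcp_rot"]).apply([(-72.5,9,312-134),(-72.5,9,312-44)])
print("knuckle pred",k,proj(t,k), "scene",proj(sc,k), "scene pin tops",proj(sc,pin+[[0,0,148],[0,0,58]]))
E
```

```text
bracket mid top pred [[361.33456775 159.73670131]] low [[358.08157691 165.44848296]]
corners [[362.48998285 157.29154992]
 [360.17744335 162.18546999]
 [359.15367455 163.18045424]
 [357.00801082 167.71961819]]
knuckle pred [[668.16081599 -29.8858242  180.6190084 ]
 [668.23480832 -29.80860573  90.61907194]] [[349.80307918 149.08161303]
 [347.26910292 155.8556621 ]] scene [[258.88625532 201.94925379]
 [262.49072662 228.14433512]] scene pin tops [[253.91383643 201.69059317]
 [257.58453164 226.50983181]]
```

Emit:
carry_out(
  steps=[
    [[0,-0.007,-0.006,0.001,0],[0,-0.015,-0.013,0.001,0],[0,-0.023,-0.02,0.001,0],[0,-0.031,-0.027,0.001,0],[0,-0.036,-0.031,0.001,0],[0,-0.038,-0.033,0.001,0],[0,-0.038,-0.033,0.001,0]],
  ],
)

```text
clock: 8.9
eef_pos: [618.0, -8.3, 357.4]
tcp_rot: [3.141, -0.001, 1.841]
contact_force: [-0.3, -0.8, -2.6]
opening: 0.131
```

```bash
python3 go.py 0 0 45; python3 - <<'E'
from h import *
import pickle
s=r.sense()
w=grab_frame("wrist"); t=grab_frame("top"); sc=grab_frame("scene")
pickle.dump((s,w,t,sc),open("p7.pk","wb"))
crop(t,330,135,390,185,12,"t7.png"); crop(sc,230,180,290,250,8,"s7.png")
E
```

```text
clk 8.9 pos [618.   -8.3 357.4] rot [ 3.1408e+00 -8.0000e-04  1.8408e+00] F [-0.3 -0.8 -2.6] M [-0.01 -0.02 -0.  ]
target [618.7  -7.9 357. ] tool d(mm) [0.2 0.8 0.4] spin -0.03
```

View pics/t7.png

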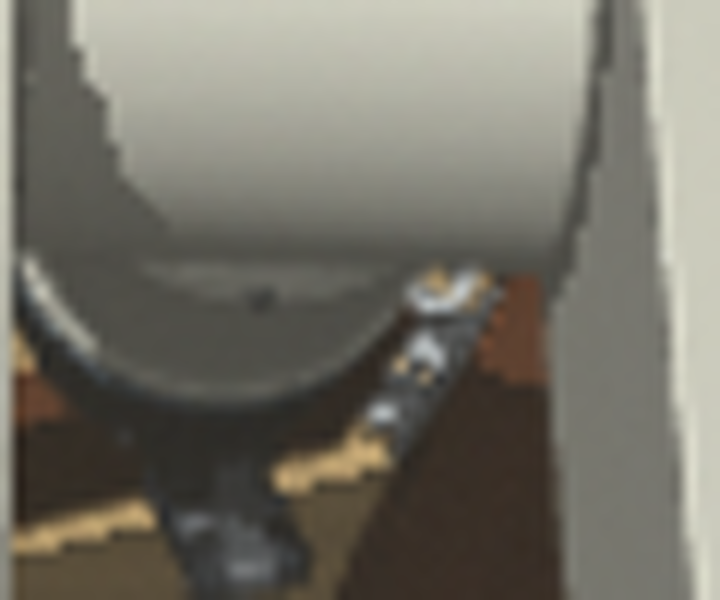

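View pics/s7.png

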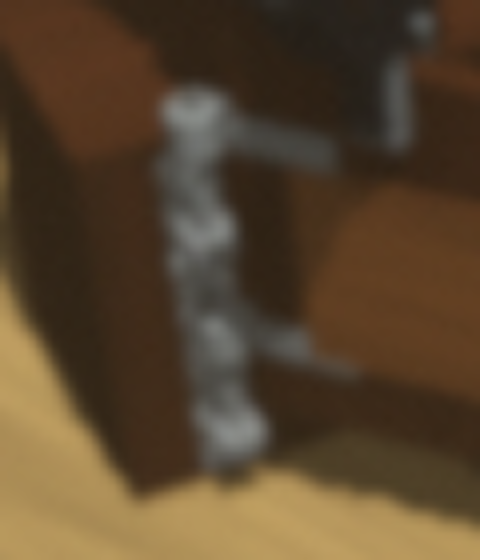

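Emit:
carry_out(
  steps=[
    [[0,0.0002,0.0008,0.002,0],[0,0.0002,0.0008,0.004,0],[0,0.0002,0.0008,0.007,0],[0,0.0002,0.0008,0.009,0],[0,0.0002,0.0008,0.01,0],[0,0.0002,0.0008,0.01,0],[0,0.0002,0.0008,0.01,0]],
  ],
)

```text
clock: 9.75
eef_pos: [619.0, -7.2, 347.4]
tcp_rot: [3.141, -0.001, 1.842]
contact_force: [0.4, 0.4, -3.4]
opening: 0.128
```

```bash
python3 go.py 0 0 32
```

```text
clk 9.75 pos [619.   -7.2 347.4] rot [ 3.1405e+00 -8.0000e-04  1.8416e+00] F [ 0.4  0.4 -3.4] M [ 0.01 -0.04 -0.  ]
target [618.7  -7.9 344. ] tool d(mm) [-0.6 -0.6  3.4] spin 0.01
```

Emit:
carry_out(
  steps=[
    [[0,-0.0004,-0.0004,0.001,0],[0,-0.0004,-0.0004,0.002,0],[0,-0.0004,-0.0004,0.003,0],[0,-0.0004,-0.0004,0.004,0],[0,-0.0004,-0.0004,0.0045,0],[0,-0.0004,-0.0004,0.0045,0]],
  ],
)

```text
clock: 10.35
eef_pos: [618.7, -7.7, 342.8]
tcp_rot: [3.141, -0.001, 1.842]
contact_force: [0.5, 0.2, -2.8]
opening: 0.127
```

```bash
python3 go.py 0 0 30;python3 - <<'E'
from h import *
for i in range(6):
    sc=grab_frame("scene"); s=r.sense(); print(s["eef_pos"].round(2),s["contact_force"].round(2),s["wrist_torque"].round(3))
E
```

```text
clk 10.35 pos [618.7  -7.7 342.8] rot [ 3.1408e+00 -8.0000e-04  1.8416e+00] F [ 0.5  0.2 -2.8] M [-0.02 -0.    0.04]
target [618.7  -7.9 342. ] tool d(mm) [-0.2 -0.1  0.8] spin 0.02
[618.75  -7.68 342.83] [-0.02  0.22 -3.84] [-0.028  0.009  0.03 ]
[618.72  -7.68 342.9 ] [ 0.61 -0.33 -3.51] [ 0.018  0.036 -0.006]
[618.76  -7.68 342.92] [-0.54  0.55 -3.49] [-0.001  0.06   0.007]
[618.78  -7.69 342.98] [-0.26 -0.31 -3.75] [-0.054  0.005  0.034]
[618.74  -7.71 342.91] [ 0.74  0.02 -3.44] [-0.062 -0.028 -0.023]
[618.75  -7.69 342.95] [ 0.1  -0.41 -2.94] [ 0.003 -0.013  0.023]
```

Emit:
carry_out(
  steps=[
    [[0,0,0,0.001,0],[0,0,0,0.002,0],[0,0,0,0.003,0],[0,0,0,0.003,0]],
  ],
)

```text
clock: 11.05
eef_pos: [618.7, -7.7, 339.7]
tcp_rot: [3.141, -0.001, 1.842]
contact_force: [0.9, 0.2, -3.6]
opening: 0.129
```

```bash
cat > av.py <<'E'
from h import *
F=[];M=[];P=[]
for i in range(6):
    grab_frame("scene"); s=r.sense(); F.append(s["contact_force"]);M.append(s["wrist_torque"]);P.append(s["eef_pos"])
C=R.from_euler('z',np.radians(-114.5)).inv()
print(s["clock"],"P",np.mean(P,0).round(2),"F",np.mean(F,0).round(2),"Fcup",C.apply(np.mean(F,0)).round(2),"M",np.mean(M,0).round(3),"yaw",np.degrees(s["tcp_rot"][2]).round(2),"open",s["opening"])
E
python3 av.py
```

```text
11.35 P [618.76  -7.68 339.9 ] F [ 0.02 -0.26 -3.35] Fcup [ 0.23  0.12 -3.35] M [-0.026  0.013  0.012] yaw 105.52 open 0.12683027852974046
```

Emit:
carry_out(
  steps=[
    [[0,0,0,0.001,0],[0,0,0,0.002,0],[0,0,0,0.003,0],[0,0,0,0.003,0]],
  ],
)

```text
clock: 11.75
eef_pos: [618.7, -7.7, 336.7]
tcp_rot: [3.141, -0.001, 1.842]
contact_force: [-1.1, 0.3, -4.1]
opening: 0.128
```

```bash
python3 av.py
```

```text
12.05 P [618.78  -7.68 336.96] F [-0.02  0.26 -3.25] Fcup [-0.23 -0.12 -3.25] M [ 0.001 -0.024 -0.015] yaw 105.52 open 0.12887827983305666
```

```bash
python3 - <<'E'
from h import *
sc=grab_frame("scene");t=grab_frame("top")
crop(t,330,135,390,185,12,"t8.png"); crop(sc,230,180,290,250,8,"s8.png")
E
```

```text
(no output)
```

View pics/t8.png

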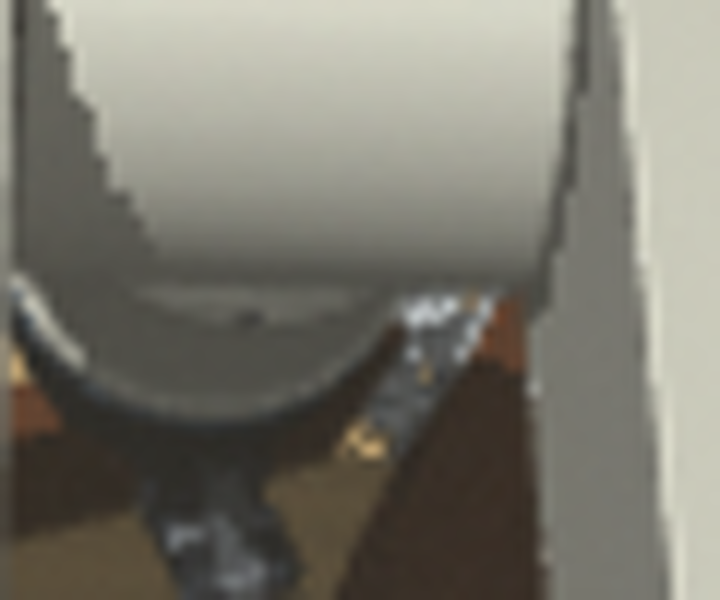

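View pics/s8.png

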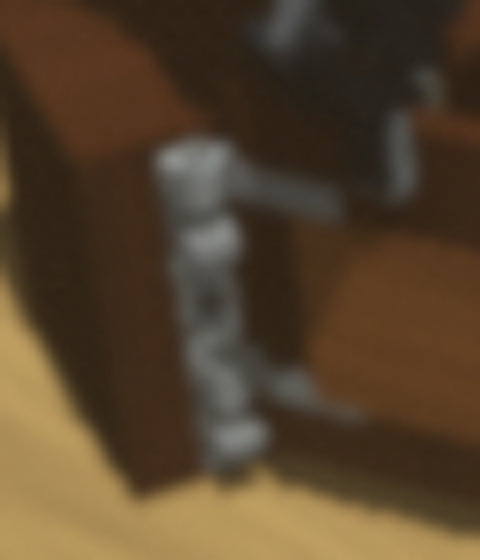

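Emit:
carry_out(
  steps=[
    [[0,0,0,0.0015,0],[0,0,0,0.003,0],[0,0,0,0.0045,0],[0,0,0,0.006,0],[0,0,0,0.0075,0],[0,0,0,0.009,0],[0,0,0,0.009,0]],
  ],
)

```text
clock: 12.85
eef_pos: [618.7, -7.7, 327.7]
tcp_rot: [3.141, -0.001, 1.842]
contact_force: [0.9, -0.4, -2.5]
opening: 0.128
```

```bash
python3 av.py
```

```text
13.15 P [618.82  -7.68 328.04] F [-0.2   0.07 -2.67] Fcup [ 0.02 -0.21 -2.67] M [ 0.008  0.    -0.019] yaw 105.52 open 0.1279343565366929
```

Emit:
carry_out(
  steps=[
    [[0,0,0,0.001,0],[0,0,0,0.002,0],[0,0,0,0.003,0],[0,0,0,0.004,0],[0,0,0,0.004,0]],
  ],
)

```text
clock: 13.65
eef_pos: [618.8, -7.7, 323.9]
tcp_rot: [3.141, -0.001, 1.842]
contact_force: [0.6, 0.4, -2.3]
opening: 0.127
```

```bash
python3 av.py
```

```text
13.95 P [618.83  -7.67 324.1 ] F [ 0.21 -0.05 -3.07] Fcup [-0.04  0.21 -3.07] M [-0.001  0.012  0.009] yaw 105.52 open 0.12759200124056294
```

Emit:
carry_out(
  steps=[
    [[0,0,0,0.0005,0],[0,0,0,0.001,0],[0,0,0,0.0015,0],[0,0,0,0.0015,0]],
  ],
)

```text
clock: 14.35
eef_pos: [618.8, -7.7, 322.5]
tcp_rot: [3.14, -0.001, 1.842]
contact_force: [0.4, -0.2, -3.2]
opening: 0.134
```

```bash
python3 av.py
```

```text
14.65 P [618.86  -7.66 322.65] F [ 0.09  0.06 -3.53] Fcup [-0.09  0.06 -3.53] M [-0.028  0.014 -0.02 ] yaw 105.52 open 0.12968728827798787
```

Emit:
carry_out(
  steps=[
    [[0,0,0,0.0005,0],[0,0,0,0.001,0],[0,0,0,0.001,0]],
  ],
)

```text
clock: 14.95
eef_pos: [619.0, -7.6, 322.0]
tcp_rot: [3.14, -0.001, 1.842]
contact_force: [-1.1, 1.1, 1.2]
opening: 0.132
```

```bash
python3 av.py
```

```text
15.25 P [618.94  -7.58 321.99] F [-1.53  1.72  2.55] Fcup [-0.93 -2.1   2.55] M [ 0.06   0.245 -0.031] yaw 105.52 open 0.12858100185947197
```

Emit:
carry_out(
  steps=[
    [[15,0,0,0.0,0],[20,0,0,0,0],[25,0,0,0,0],[35,0,0,0,0],[40,0,0,0,0],[40,0,0,0,0]],
  ],
)

```text
clock: 15.85
eef_pos: [619.0, -7.6, 322.0]
tcp_rot: [3.14, -0.001, 1.842]
contact_force: [0.0, -0.5, -0.6]
opening: 0.404
```

```bash
python3 av.py; python3 - <<'E'
from h import *
s=r.sense(); w=grab_frame("wrist"); sc=grab_frame("scene")
cv2.imwrite("pics/w9.png",w["image"][:,:,::-1]); crop(sc,190,130,330,250,5,"s9.png")
E
```

```text
16.15 P [618.94  -7.58 321.97] F [-0.17 -0.1   0.15] Fcup [ 0.16 -0.11  0.15] M [-0.    -0.014 -0.014] yaw 105.52 open 0.4042355308603051
```

View pics/w9.png

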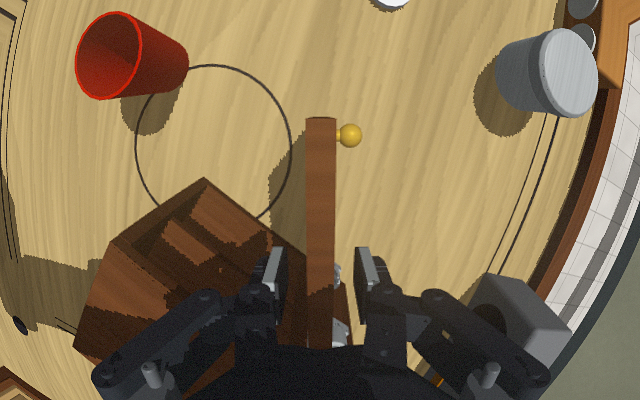

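View pics/s9.png

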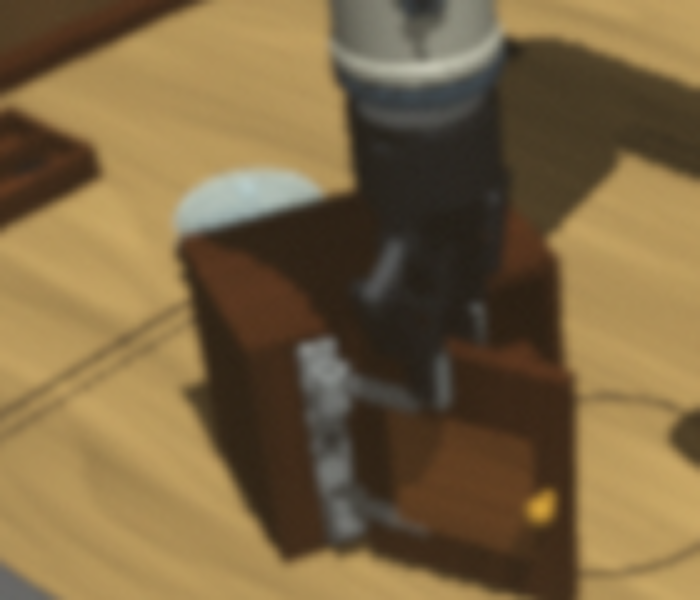

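Emit:
carry_out(
  steps=[
    [[40,0,0,-0.01,0],[40,0,0,-0.03,0],[40,0,0,-0.06,0],[20,0,0,-0.09,0],[0,0,0,-0.1,0],[0,0,0,-0.1,-8],[0,0,0,-0.1,-16],[0,0,0,-0.1,-24]],
  ],
)

```text
clock: 17.05
eef_pos: [618.6, -7.7, 421.9]
tcp_rot: [3.14, -0.0, 2.266]
contact_force: [-0.5, -1.2, -0.8]
opening: 0.002
```

```bash
cat > sw.py <<'E'
from h import *
import sys
pin=np.array([646.7,-75.4]); C=R.from_euler('z',np.radians(-114.5))
def tcp(th,h,rr,z):
    l=R.from_euler('z',-np.radians(th)).apply([3-h,-rr,0]); p=C.apply(l); return np.array([pin[0]+p[0],pin[1]+p[1],z])
if __name__=="__main__":
    s=r.sense(); print(s["clock"],s["eef_pos"].round(1),"F",s["contact_force"].round(1),"spin to 155.5:",np.degrees(s["tcp_rot"][2])-155.5)
    h,rr,z=map(float,sys.argv[1:4])
    for th in map(float,sys.argv[4:]):
        print(th,rot(s["tcp_rot"]).inv().apply(tcp(th,h,rr,z)-s["eef_pos"]).round(1))
E
python3 sw.py 40 105 422 50; python3 - <<'E'
from h import *
s=r.sense(); print(s["opening"]); w=grab_frame("wrist"); 
cv2.imwrite("pics/w10.png",w["image"][:,:,::-1])
E
```

```text
17.05 [618.6  -7.7 421.9] F [-0.5 -1.2 -0.8] spin to 155.5: -25.65200701484423
50.0 [10.4 55.2  0. ]
0.0022227064885244024
```

View pics/w10.png

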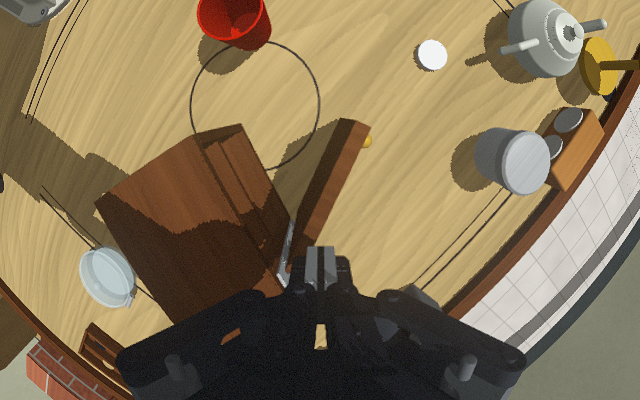

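Emit:
carry_out(
  steps=[
    [[0,0.005,0.03,0,-8],[0,0.0104,0.055,0.0,-16],[0,0.0104,0.055,0.01,-24],[0,0.0104,0.055,0.045,-25.6],[0,0.0104,0.055,0.08,-25.6],[0,0.0104,0.055,0.105,-25.6],[0,0.0104,0.055,0.114,-25.6],[0,0.0104,0.055,0.114,-25.6]],
  ],
)

```text
clock: 17.9
eef_pos: [653.5, 36.0, 306.6]
tcp_rot: [3.141, -0.002, 2.72]
contact_force: [-0.0, -0.3, 0.5]
opening: 0.001
```

```bash
python3 av.py; python3 sw.py 14.5 105 308 50 45 40 35 30 25 20 15 10 5 0; python3 - <<'E'
from h import *
w=grab_frame("wrist"); 
cv2.imwrite("pics/w11.png",w["image"][:,:,::-1])
E
```

```text
18.2 P [654.42  35.98 309.2 ] F [0.02 0.06 0.13] Fcup [-0.06 -0.    0.13] M [-0.    -0.012  0.01 ] yaw 155.91 open -0.0013793636481982988
18.2 [654.4  36.  309.4] F [-0.3  0.2 -0.1] spin to 155.5: 0.4089391193703591
50.0 [ 19.6 -16.6   1.3]
45.0 [ 27.1 -21.9   1.2]
40.0 [ 34.  -28.    1.2]
35.0 [ 40.5 -34.6   1.2]
30.0 [ 46.3 -41.7   1.1]
25.0 [ 51.4 -49.4   1.1]
20.0 [ 55.9 -57.4   1.1]
15.0 [ 59.7 -65.8   1. ]
10.0 [ 62.7 -74.5   1. ]
5.0 [ 65.  -83.4   1. ]
0.0 [ 66.4 -92.5   0.9]
```

View pics/w11.png

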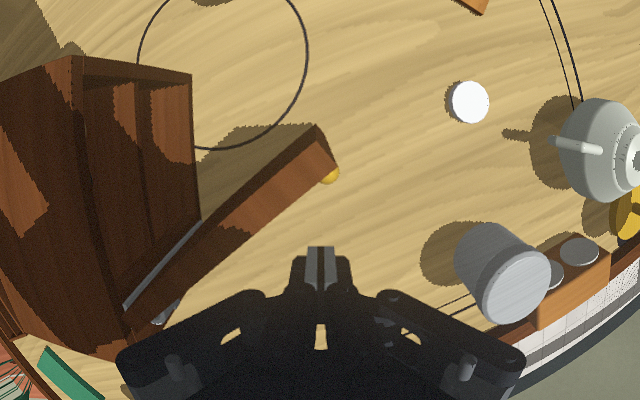

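Emit:
carry_out(
  steps=[
    [[0,0.006,-0.005,0.001,0.4],[0,0.012,-0.01,0.001,0.4],[0,0.0195,-0.0165,0.001,0.4],[0,0.023,-0.019,0.001,0.4],[0,0.027,-0.022,0.001,0.4],[0,0.0305,-0.025,0.001,0.4],[0,0.034,-0.028,0.001,0.4],[0,0.0375,-0.0315,0.001,0.4]],
  ],
)

```text
clock: 19.05
eef_pos: [607.0, 22.4, 308.1]
tcp_rot: [3.139, 0.003, 2.714]
contact_force: [-0.1, -0.2, 0.9]
opening: 0.004
```

```bash
python3 sw.py 14.5 105 308 35 30 25 20 15 10 5 0; python3 - <<'E'
from h import *
w=grab_frame("wrist"); 
cv2.imwrite("pics/w12.png",w["image"][:,:,::-1])
E
```

```text
19.05 [607.   22.4 308.1] F [-0.1 -0.2  0.9] spin to 155.5: 0.021028869825272523
35.0 [ 2.7 -2.9  0. ]
30.0 [  8.5 -10.1   0. ]
25.0 [ 13.6 -17.7  -0. ]
20.0 [ 18.  -25.8  -0.1]
15.0 [ 21.7 -34.2  -0.1]
10.0 [ 24.7 -43.   -0.1]
5.0 [ 26.9 -51.9  -0.2]
0.0 [ 28.3 -61.   -0.2]
```

View pics/w12.png

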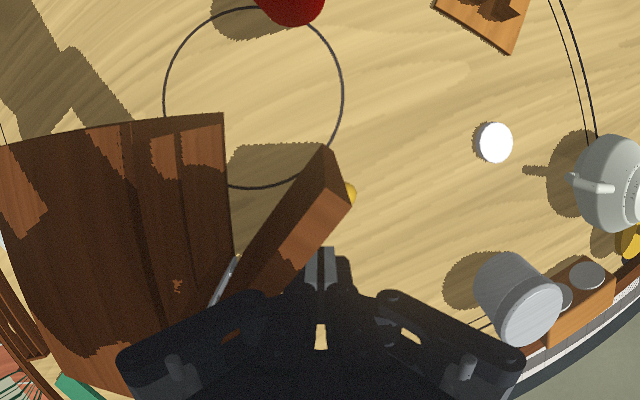

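Emit:
carry_out(
  steps=[
    [[0,0.0027,-0.003,0,0],[0,0.0055,-0.0065,0,0],[0,0.0085,-0.01,0,0],[0,0.011,-0.014,0,0],[0,0.0135,-0.0177,0,0],[0,0.0158,-0.0217,0,0],[0,0.018,-0.0258,0,0],[0,0.02,-0.03,0,0]],
  ],
)

```text
clock: 19.9
eef_pos: [575.4, 2.9, 307.8]
tcp_rot: [3.139, 0.002, 2.714]
contact_force: [-0.1, 0.1, 0.5]
opening: -0.0
```

```bash
python3 sw.py 14.5 105 308 15 10 5 2 0; python3 - <<'E'
from h import *
w=grab_frame("wrist"); 
cv2.imwrite("pics/w13.png",w["image"][:,:,::-1])
E
```

```text
19.9 [575.4   2.9 307.8] F [-0.1  0.1  0.5] spin to 155.5: 0.014338997124184516
15.0 [ 1.  -3.4 -0.2]
10.0 [  4.  -12.1  -0.2]
5.0 [  6.2 -21.1  -0.2]
2.0 [  7.1 -26.5  -0.2]
0.0 [  7.6 -30.2  -0.2]
```

View pics/w13.png

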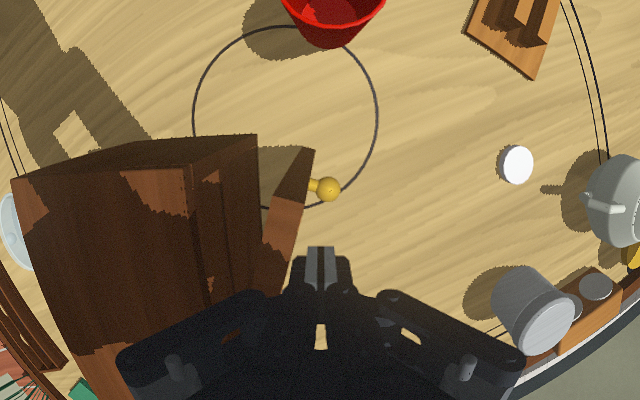

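Emit:
carry_out(
  steps=[
    [[0,0.001,-0.003,0,0],[0,0.002,-0.006,0,0],[0,0.003,-0.009,0,0],[0,0.004,-0.012,0,0],[0,0.0047,-0.015,0,0],[0,0.0054,-0.018,0,0],[0,0.006,-0.02,0,0],[0,0.0062,-0.0215,0,0]],
  ],
)

```text
clock: 20.75
eef_pos: [560.2, -14.5, 307.7]
tcp_rot: [3.14, 0.001, 2.714]
contact_force: [1.0, -0.6, 0.4]
opening: 0.001
```

```bash
python3 av.py; python3 sw.py 14.5 105 308 5 2 0; python3 - <<'E'
from h import *
w=grab_frame("wrist"); 
cv2.imwrite("pics/w14.png",w["image"][:,:,::-1])
E
```

```text
21.05 P [560.19 -14.43 307.65] F [0.42 0.61 0.16] Fcup [-0.73  0.13  0.16] M [ 0.004 -0.016  0.011] yaw 155.51 open -0.003223477817989175
21.05 [560.3 -14.3 307.6] F [ 0.   0.1 -0.1] spin to 155.5: 0.014768777450797188
5.0 [-0.4  0.9 -0.3]
2.0 [ 0.5 -4.6 -0.4]
0.0 [ 1.  -8.2 -0.4]
```

View pics/w14.png

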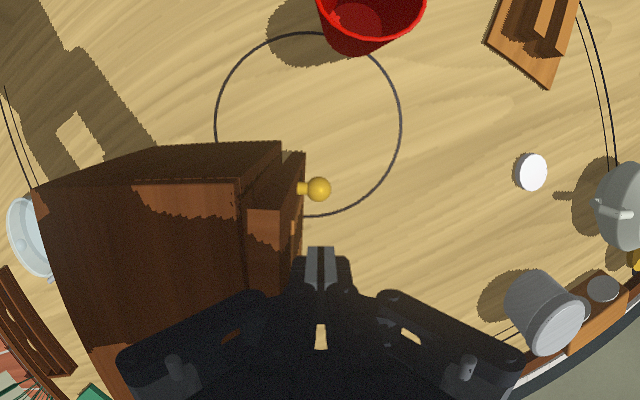

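Emit:
carry_out(
  steps=[
    [[0,0.0002,-0.001,0,0],[0,0.0004,-0.002,0,0],[0,0.0006,-0.003,0,0],[0,0.0006,-0.004,0,0],[0,0.0006,-0.004,0,0]],
  ],
)

```text
clock: 21.6
eef_pos: [558.0, -17.8, 307.7]
tcp_rot: [3.14, 0.001, 2.714]
contact_force: [0.1, -0.7, 1.1]
opening: 0.004
```

```bash
python3 av.py; python3 - <<'E'
from h import *
f=grab_frame("wrist"); crop(f,180,120,340,260,5,"w15.png")
E
```

```text
21.9 P [558.08 -17.71 307.65] F [ 0.29 -0.05  0.89] Fcup [-0.08  0.29  0.89] M [ 0.009 -0.077  0.014] yaw 155.52 open 0.005715369780222803
```

View pics/w15.png

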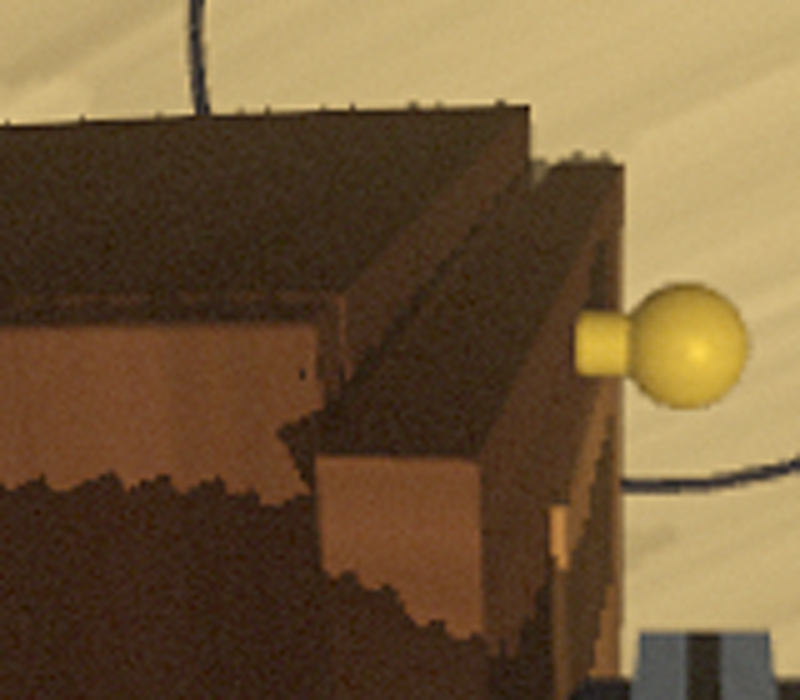

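Emit:
carry_out(
  steps=[
    [[0,0.0,-0.001,0,0],[0,0,-0.0015,0,0],[0,0,-0.002,0,0],[0,0,-0.002,0,0]],
  ],
)

```text
clock: 22.35
eef_pos: [557.2, -19.5, 307.7]
tcp_rot: [3.14, 0.001, 2.714]
contact_force: [0.5, 0.6, 0.5]
opening: 0.0
```

```bash
python3 av.py
```

```text
22.65 P [557.26 -19.5  307.64] F [0.58 0.1  0.85] Fcup [-0.33  0.48  0.85] M [ 0.002 -0.089  0.045] yaw 155.52 open 0.002091036789215466
```

Emit:
carry_out(
  steps=[
    [[0,0.0,-0.001,0,0],[0,0,-0.0015,0,0],[0,0,-0.002,0,0],[0,0,-0.002,0,0]],
  ],
)

```text
clock: 23.05
eef_pos: [556.8, -20.8, 308.0]
tcp_rot: [3.139, 0.002, 2.714]
contact_force: [2.4, 5.9, 3.6]
opening: -0.003
```

```bash
python3 av.py; python3 - <<'E'
from h import *
f=grab_frame("wrist"); crop(f,180,120,340,260,5,"w16.png")
E
```

```text
23.35 P [556.75 -20.82 307.98] F [2.17 5.62 2.63] Fcup [-6.01 -0.35  2.63] M [ 0.701 -0.214  0.003] yaw 155.51 open 0.0016079280304890104
```

View pics/w16.png

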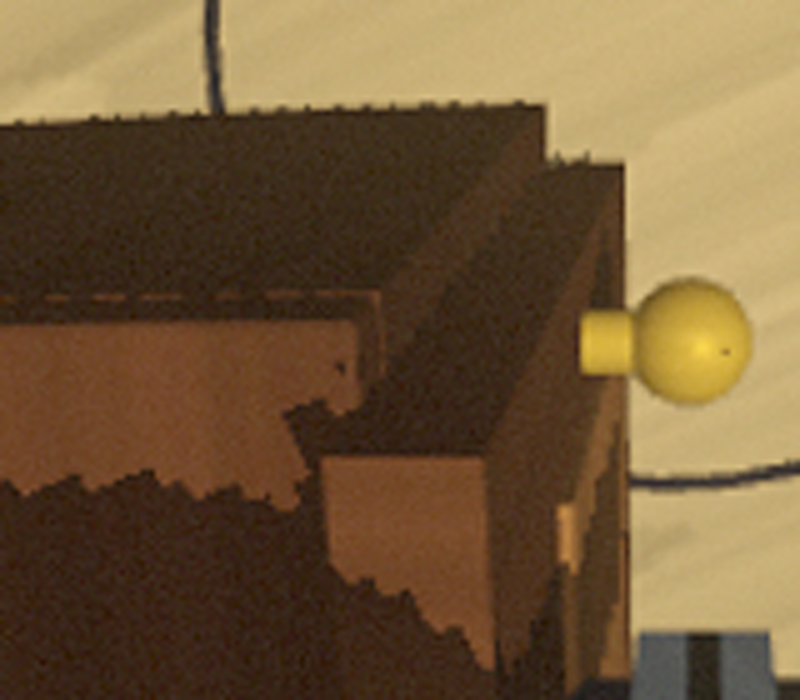

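Emit:
carry_out(
  steps=[
    [[0,0.0,0.0002,0,0],[0,0,0.0004,0,0],[0,0,0.0006,0,0],[0,0,0.0009,0,0],[0,0,0.0012,0,0],[0,0,0.0016,0,0],[0,0,0.002,0,0],[0,0,0.0025,0,0]],
  ],
)

```text
clock: 24.2
eef_pos: [557.7, -18.5, 307.9]
tcp_rot: [3.139, 0.001, 2.714]
contact_force: [-0.2, 0.1, 0.3]
opening: 0.003
```

Emit:
carry_out(
  steps=[
    [[0,0.0,0.0005,0,0],[0,0,0.001,0,0],[0,0,0.002,0,0],[0,0,0.004,0,0],[0,0,0.007,0,0],[0,0,0.012,0,0],[0,0,0.02,0,0],[0,0,0.03,0,0]],
  ],
)

```text
clock: 25.0
eef_pos: [570.4, 9.4, 308.0]
tcp_rot: [3.139, 0.001, 2.714]
contact_force: [1.0, -0.6, 0.4]
opening: 0.002
```

```bash
python3 av.py; python3 - <<'E'
from h import *
f=grab_frame("wrist"); cv2.imwrite("pics/w17.png",f["image"][:,:,::-1]); crop(f,160,120,340,260,4.4,"w17a.png")
E
```

```text
25.3 P [570.47   9.5  307.95] F [-0.11  0.1   0.22] Fcup [-0.04 -0.14  0.22] M [0.019 0.001 0.015] yaw 155.52 open 0.000900613346193212
```

View pics/w17.png

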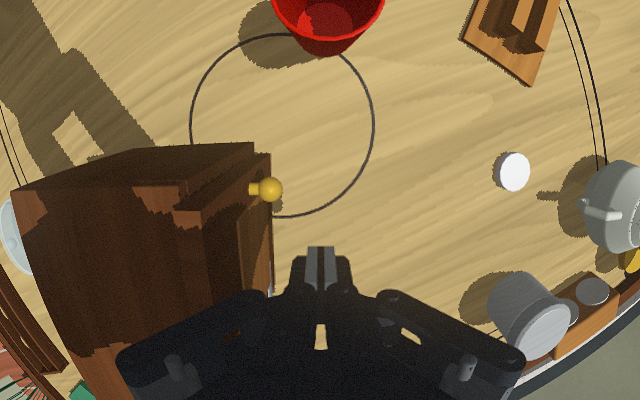

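View pics/w17a.png

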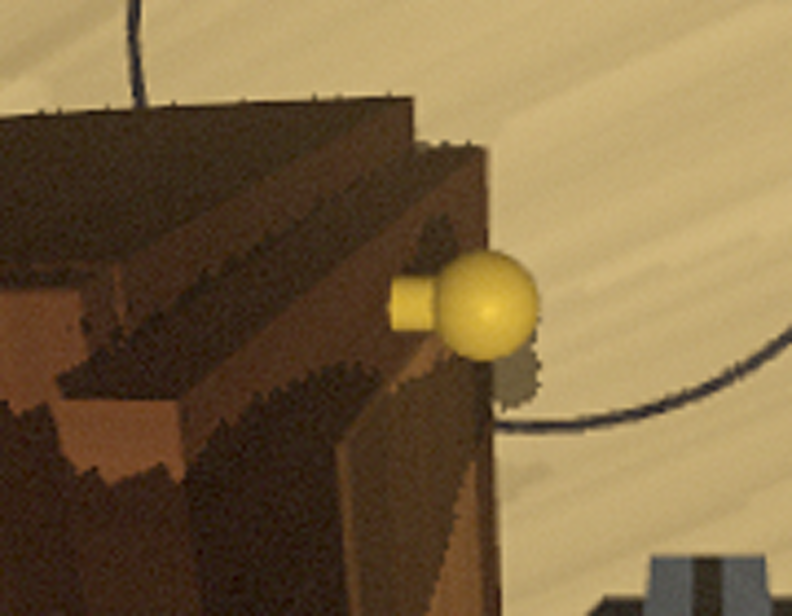

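Emit:
carry_out(
  steps=[
    [[0,0.0,0.02,-0.02,0],[0,0,0.03,-0.05,0],[0,0,0.03,-0.09,0],[0,-0.02,0.03,-0.13,0],[0,-0.05,0.03,-0.15,0],[0,-0.07,0.03,-0.15,0],[0,-0.07,0.03,-0.15,0],[0,-0.07,0.03,-0.15,0]],
  ],
)

```text
clock: 26.15
eef_pos: [645.4, 6.4, 457.3]
tcp_rot: [3.14, -0.0, 2.713]
contact_force: [-0.6, 0.2, 0.8]
opening: -0.004
```

```bash
python3 av.py; python3 - <<'E'
from h import *
s=r.sense();f=grab_frame("wrist"); cv2.imwrite("pics/w18.png",f["image"][:,:,::-1]); 
import pickle; pickle.dump((s,f),open("p18.pk","wb"))
sc=grab_frame("scene"); crop(sc,190,130,330,250,5,"s18.png")
# predicted: cup front top corners & shut door corners
C=R.from_euler('z',np.radians(-114.5)); o=np.array([562.1,-125.8,0]); 
P=o+C.apply([(-65,-95,160),(-66,55.6-143,175),(-78,55.6-143,175),(-66-7,55.6-143,175)]); print(proj(f,P,s).round(1))
E
```

```text
26.45 P [645.13   6.86 457.53] F [0.05 0.05 0.08] Fcup [-0.07  0.03  0.08] M [ 0.007  0.022 -0.002] yaw 155.53 open -0.00024950378495878855
[[216.9  68.1]
 [212.4  74.9]
 [226.   73.7]
 [220.3  74.2]]
```

View pics/w18.png

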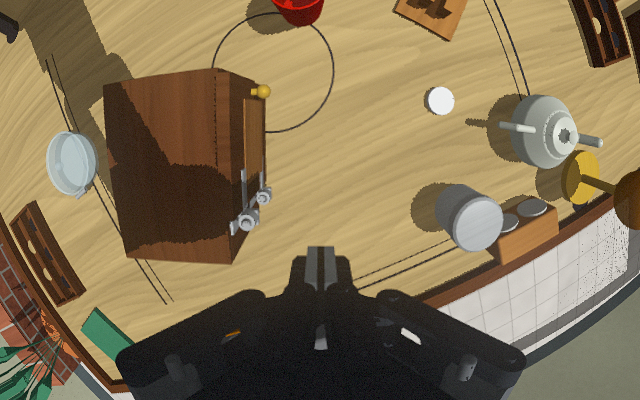

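View pics/s18.png

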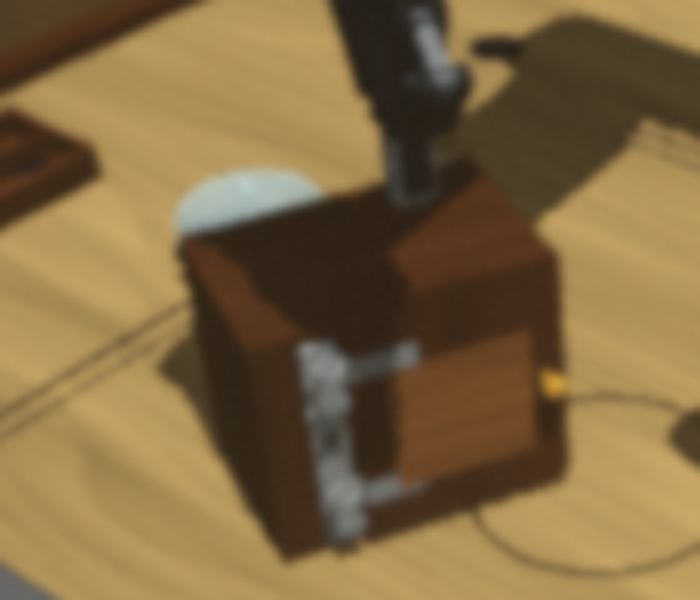

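```bash
python3 - <<'E'
from h import *
import pickle
s,f=pickle.load(open("p18.pk","rb"))
crop(f,195,55,295,130,8,"w18a.png")
crop(f,195,130,295,270,4.2,"w18b.png")
E
```

```text
(no output)
```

View pics/w18a.png

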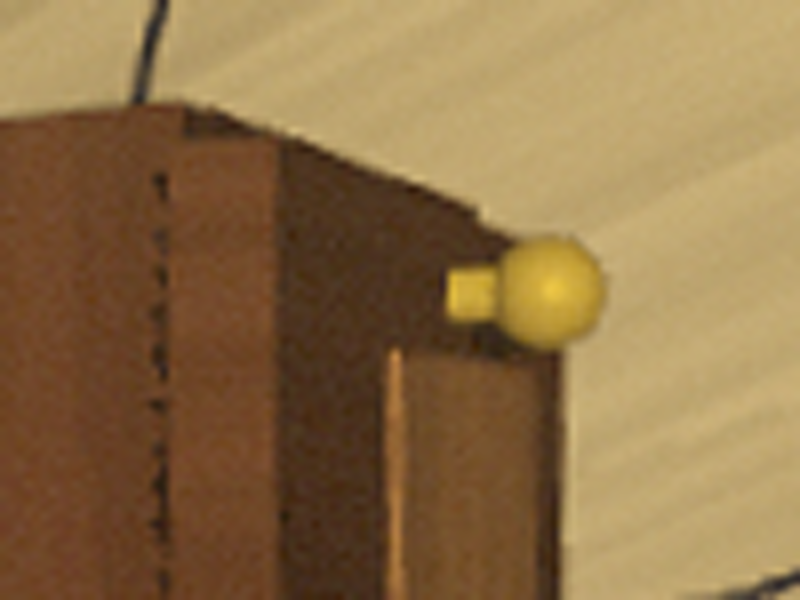

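View pics/w18b.png

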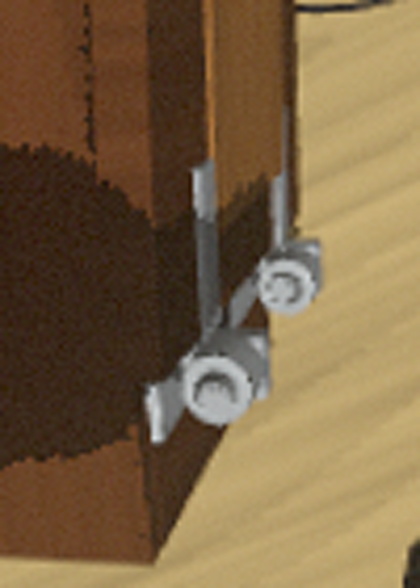

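```bash
python3 - <<'E'
from h import *
import pickle
s0,f0=pickle.load(open("p18.pk","rb"))
for i in range(30): f=grab_frame("wrist")
s=r.sense(); print(s["clock"],s["eef_pos"]-s0["eef_pos"])
for n,(x0,y0,x1,y1) in {"door":(205,70,275,135),"cup":(110,80,205,240)}.items():
    a=cv2.cvtColor(f0["image"],cv2.COLOR_RGB2GRAY)[y0:y1,x0:x1].astype(np.float32); b=cv2.cvtColor(f["image"],cv2.COLOR_RGB2GRAY)[y0:y1,x0:x1].astype(np.float32)
    print(n,cv2.phaseCorrelate(a,b),np.abs(a-b).mean())
crop(f,195,55,295,130,8,"w19a.png")
E
```

```text
28.05 [ 0.50186239 -0.25707083  0.13555636]
door ((-0.07127396642271577, -0.525369413640199), 0.9613099317123861) 4.0903296
cup ((-0.0020092826963562516, -0.21772466577125726), 0.9636661633849144) 3.7510526
```

View pics/w19a.png

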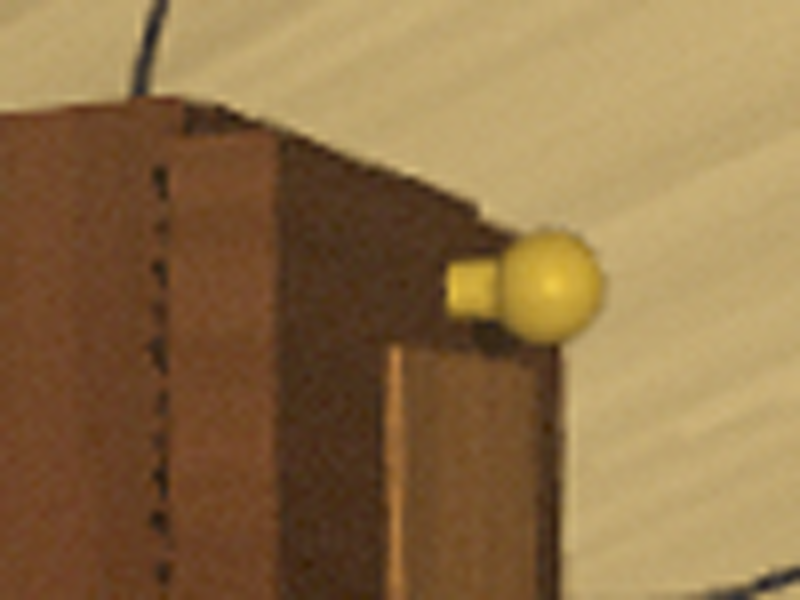

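```bash
python3 - <<'E'
from h import *
import pickle
s,f=pickle.load(open("p18.pk","rb"))
C=R.from_euler('z',np.radians(-114.5)); o=np.array([562.1,-125.8,0]); h=np.array([-81,55.6,10])
for th in (0,1,2,3,4,5):
    D=R.from_euler('z',-np.radians(th)).apply([(3,-143,165),(15,-143,165),(3,-100,165),(15,-100,165),(0,-131,82)])
    edge=h+R.from_euler('z',-np.radians(th)).apply([15,-143,82.5])
    print(th,"edge x",edge[0].round(1),proj(f,o+C.apply(h+D),s).round(1).tolist())
print(proj(f,o+C.apply([(-65,-95,160),(-65,-45,160),(-65,95,160)]),s).round(1))
E
```

```text
0 edge x -66.0 [[226.0, 73.7], [212.4, 74.9], [227.2, 124.8], [213.8, 125.6], [251.3, 91.8]]
1 edge x -68.5 [[228.9, 73.4], [215.2, 74.4], [229.2, 124.7], [215.7, 125.2], [253.3, 91.7]]
2 edge x -71.0 [[231.8, 73.2], [218.0, 73.9], [231.2, 124.6], [217.7, 124.8], [255.4, 91.7]]
3 edge x -73.5 [[234.7, 73.1], [220.9, 73.5], [233.2, 124.5], [219.6, 124.5], [257.5, 91.6]]
4 edge x -76.0 [[237.6, 73.0], [223.7, 73.1], [235.2, 124.5], [221.6, 124.2], [259.5, 91.7]]
5 edge x -78.5 [[240.6, 72.9], [226.6, 72.8], [237.2, 124.5], [223.5, 123.9], [261.6, 91.7]]
[[216.9  68.1]
 [218.2 123.8]
 [231.  265.6]]
```

```bash
python3 - <<'E'
from h import *
print(workorder.sign_off())
E
```

```text
the job is handed in; nothing more can be done
None
```

The walnut door is hung on both pins, let go and swung shut. I handed the job in about 28 s into the 72 s allowed.

- **Lift:** I pinched the door at its top edge and lifted it clear of the stand.
- **Finding the pins:** The wrist camera put the pins about 10 mm to the cupboard's −y side of the nominal seat.
- **Hanging:** I moved the door in about 50° open and lowered it in small steps, watching the force. It met no resistance until it seated at the expected height, with only about 6 N of pressing before I let go.
- **Shutting:** I pushed it shut slowly with the closed fingers, up to about 6 N, then eased off in steps of under a millimetre.

**Last checks:**
- **Seating:** Both pins show in their bores, and both knuckles look fully down on their brackets.
- **Shut:** The door stands about 1° open. The back of its free edge is about 3 to 4 mm before the front, against a limit of 8 mm.
- **At rest:** It did not move noticeably between views 1.6 s apart. The arm is clear and the force reads about zero.
- **Tea things:** They looked undisturbed in the pictures, though I did not measure their positions again.

**Discrepancies:**
- My first estimate of the door's position was about 6 mm off along its width, because I paired the picture with a later arm reading. I found and corrected this before hanging.
- The top camera disagreed with the wrist camera by about 1 to 1.5 mm, within its resolution. I relied on the wrist camera and on feeling for the pins.

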